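Pack the sample carrier for the courier

ROBOT

A 7-joint arm with a two-finger parallel gripper is mounted at the origin on the work surface. World frame = base frame: x ahead of the robot, y to its left, z up, the work surface at z = 0. Lengths are in m, angles in rad, forces in N, time in s.
With the tool pointing down it reaches from about 0.4 to 0.85 m from the base axis. Payload 4.5 kg.
Tool frame: the origin (TCP) lies on the centre line of the jaws, within the pads' length; the fingertips stand r.tips_ahead ahead of it and the grasp point (between the pads) is the TCP (r.tips_ahead is the distance from the TCP to the fingertips, in m); z points along the fingers, y is the direction in which the jaws open and shut (so a half turn about z gives the same grasp; the last joint's range is limited). The gripper opens to 88 mm and grips with 3 to 60 N. Pads are 18 mm wide; open, the fingers measure 123 mm over their backs; the gripper's body (75 mm by 187 mm) begins 45 mm behind the grasp point.
Start: joints at [-1.098, 0.689, -0.195, 1.565, 0.157, 0.902, -0.215], TCP at [0.266, 0.566, 0.258] pointing down, gripper open.
Joint ranges: [-3.01, 3.01], [-0.46, 2.08], [-1.47, 1.51], [0.13, 2.56], [-1, 4.14], [0.04, 2.09], [-2.66, 2.66]. Speed limits (rad/s): [2.57, 2.57, 3.14, 3.14, 3.14, 3.14, 3.14].

INTERFACE

Orientations are given as a unit quaternion [x, y, z, w].
In Python, from plant import r gives the robot as it stands.
- The arm moves only by the shell command python3 -m inch 'ROWS' [FORCE]. ROWS is JSON, a list of rows, each a list of 5 numbers: the shift along the world's x, y, z in units of 25 mm (1.0 is 25 mm), then the turn about the world's z in units of 6 degrees (1.0 is 6 degrees), then the finger opening in mm, from 0 to 88.1. A call has 1 to 5 rows; each row shifts and turns the commanded pose from where the row before left it; what a row does not reach is not made up. A row lasts 1/10 s, in which the tool goes at most 50 mm and 8.59 degrees, less where a joint would pass 70% of its speed; a pose out of reach is approached as far as the arm can. A call is refused whole if a number of a shift passes 1 or a number of a turn 1, either way. A call with a gripper value outside its range is refused whole. The fingers move at their own pace and stop on an object; FORCE is the grip in N (left out, the last holds). Time passes only in rows, so rows that do not move let the fingers close. It gives the time, the measured TCP pose, the force and the opening at its end, in the units of the state.
- r.get_state(): the state, without advancing time (a new reading comes with each control period).
- r.snapshot(name): name is "side" or "top"; returns a dict with "pixels" (420x560x3 uint8, red, green, blue), "range_z" (420x560 float32, m along the optical axis (not along the pixel's ray), 0 where there is no reading), "K" (3x3 intrinsics, pixels), "k1" (the pictures are not rectified: a ray, as slopes to the right and down, at radius r is drawn at 1 + k1 r^2 times it, then the intrinsics apply), "position" and "attitude" of the camera in the world. Camera axes: x right, y up, looking along -z (the intrinsics and any distortion apply to the point x, -y, -z); pixel columns grow to the right and rows downward; lengths in m; the calibration is good to about 2 mm. A picture is of the moment at which its call begins.
- r.finish_job(): hands the job in, once; it reports no verdict.
The state is a dict: "clock": time; "q": joint angles; "qd": joint speeds; "joint_torque": joint torques, N m; "tool_pos": TCP position; "eef_rot": TCP orientation; "contact_force": force on the tool from outside, world axes, zero at the start; "moment": the same for the moment, N m; "opening": opening from 0.0 (shut) to 1.0 (fully open).
Only numpy, scipy, OpenCV 4.12 (cv2) and the standard library are available. Lean on these libraries where they do the work, as an engineer would, in place of code of your own. Each camera call takes 0.05 s, during which the arm holds its last target. There are 200 camera calls.

TASK

Pack the sample carrier for the courier, heaviest lowest and lightest on top: the cold brick flat on the carrier's floor, the tray of vials flat on the brick with its vials upright, and the foam pad flat on the vials, each set down and not dropped. Then swing the lid shut and press down its free edge until the spring catch clicks over it. Leave the tube rack, the cup and the pen jar where they stand.

Things in the scene. Friction and masses are not known exactly. Their poses are not given: they have to be found in the camera images.
- carrier: White insulated sample carrier, fixed to the bench, its hollow lid open. Outside 140 mm (x) by 126 mm (y), rim 53 mm above the underside; inside 122 (x) by 108 (y) by 44 mm deep, walls and floor 9 mm. The stack stands 28 mm above the rim, into the lid. Origin: centre of its underside, on the bench. z up, -x its front with the catch (looks to the robot's left), +x the hinge side.
- carrier_floor (a point): Centre of the carrier's inner floor, 9 mm above the bench; axes as the carrier's.
- lid (a joint): Angle of the carrier's lid, rad: 0 shut, 1.9 the open stop. Starts open at 1.4 to 1.85. Its hinge is stiff (about 0.24 N m of friction), so it stays where it is left. Swung down without catching, its striker bar meets the catch at about 0.11.
- lid_hinge (a point): On the hinge line at mid width, 72 mm along the carrier's +x from its centre, 53.5 mm above the bench. Axes are the lid's own: a hollow lid that extends 142 mm along -x from here, from z = 0 (its rim) to its flat outer face at z = 37 mm, 126 mm wide along y, walls 5 mm, inside 31 mm deep. Turns about +y: opening lifts the free edge.
- lid_press (a point): Where to press: on the lid's outer face at mid width, 118 mm from the hinge line, 24 mm inside the free edge; z is the outward normal.
- lid_edge (a point): Middle of the lid's free end, 142 mm from the hinge line, half way up its 36 mm height. A 36 mm long steel striker bar stands out 6.5 mm from the lower edge here.
- catch (a joint): Angle of the spring catch, a 30 mm wide steel leaf with a ramped hook, pivoted 23 mm up the carrier's front: 0 home, grows outwards. The lid's striker bar forces it out to about 0.1, then it snaps home over the bar; that takes 10 to 15 N on the pressing point. The hook's top is 87 mm above the bench, the shut lid's outer face 90 mm.
- stand: Fixed steel bench stand, 280 mm wide (y); its plate slopes 26 degrees, low edge at -x, rising along +x. Two bays, centred at y = -68 and 68 mm, each with two stop tabs at the low edge (17 mm high, 60 mm clear between them: room for a finger). Ribs 12 mm high run up the slope at y = 0, +-138. Origin on the bench; a thing in a bay has its centre 6 mm to -x, 96 mm high.
- brick: Cold brick, heaviest: pale hard-plastic slab, about 320 g, 96 mm (x) by 112 (y) by 24 thick (z), with a finger notch 22 mm deep, 44 mm long in the middle of each long side: neck 52 mm wide across x, the place to grip. Lies in one of the stand's bays, +x up the slope, z square to the slope. Origin: centre of its underside.
- vial_tray: Tray of six short capped vials (fixed in it), second heaviest, about 160 g: grey base 16 mm thick with the brick's outline and notches (96 x by 112 y, neck 52 across x); vials 22 mm across at y = +-39, x = -32, 0, 32 mm, tops 34 mm above the underside. Lies in the stand's other bay, +x up the slope. Origin: centre of its underside.
- foam_pad: White foam pad with rows of pits, lightest, about 20 g: the same outline and notches (96 mm x by 112 mm y, neck 52 mm across x), 14 mm thick. It lies flat on the bench. Origin: centre of its underside.
- tube_rack: Bystander: white foam rack, 75 by 130 by 30 mm, with purple-capped blood tubes standing up to 77 mm. Origin: centre of its underside.
- cup: Bystander: lilac plastic cup, 72 mm across, 92 mm high. Origin: centre of its underside.
- pen_jar: Bystander: glass jar, 60 mm across, 85 mm high, with pens up to 139 mm. Origin: centre of its underside.
Things that resemble listed ones, but are neither listed nor needed, are in the scene too. Of the things shaped like the carrier, the white one is meant.

How it is judged:
By the outcome, as a careful person would: the job done as asked, in the order asked, and still so for the second after the job is handed in, with the robot touching nothing.
It also fails if it takes over 69 s, if anything falls off the work surface, if the arm or the gripper's body presses on something with over 40 N, if the wrist force passes 120 N, or if a joint passes its speed limit or range.

## Working session

There is one attempt and no reset: what is moved stays moved. The work goes in short steps, Python scripts to look and compute and a shell command to move; the robot and the scene stay as the last step left them, time stands still between calls to the robot, and variables do not carry over. Pictures are saved under pics/ and viewed, about 8 in all and at most 12, crops included, and the job is handed in when it is done.

```bash
ls; mkdir -p pics
cat > h.py <<'E'
import numpy as np,cv2
from plant import r
from scipy.spatial.transform import Rotation as R
def snap(n):
    return r.snapshot(n)
def pts(s):
    K=np.array(s["K"]);h,w=s["range_z"].shape
    u,v=np.meshgrid(np.arange(w),np.arange(h))
    a=(u-K[0,2])/K[0,0];b=(v-K[1,2])/K[1,1]
    rd=np.hypot(a,b);ru=rd.copy()
    for _ in range(10): ru=rd/(1+s["k1"]*ru**2)
    f=np.where(rd>0,ru/np.maximum(rd,1e-9),1);a=a*f;b=b*f
    z=s["range_z"]
    c=np.stack([a*z,-b*z,-z],-1)
    att=np.array(s["attitude"])
    M=att if att.shape==(3,3) else R.from_quat(att).as_matrix()
    P=c@M.T+np.array(s["position"]);P[z<=0]=np.nan
    return P
def save(s,n,crop=None,k=1):
    im=s["pixels"][...,::-1]
    if crop: im=im[crop[1]:crop[3],crop[0]:crop[2]]
    cv2.imwrite("pics/"+n,cv2.resize(im,None,fx=k,fy=k))
E
python3 - <<'E'
from h import *
print(r.tips_ahead, r.get_state())
for n in("side","top"):
    s=snap(n);np.savez(n+"0.npz",P=pts(s),im=s["pixels"]);save(s,n+"0.png");print(n,s["position"],s["attitude"],s["K"],s["k1"])
E
```

```text
pics
0.019 {'clock': 0.0, 'q': array([-1.09817497,  0.69000107, -0.19454309,  1.56632905,  0.15731034,
        0.90249773, -0.21511355]), 'qd': array([-0.00104998,  0.00060085, -0.00047509, -0.00067394,  0.00049595,
       -0.00033369,  0.00181283]), 'joint_torque': array([-1.56169306e-03, -5.27555144e+01, -1.26768060e+00, -1.53434533e+01,
       -5.27176692e-02,  6.36090888e-03,  1.77068428e-04]), 'tool_pos': array([0.26532401, 0.56523203, 0.25690407]), 'eef_rot': array([ 2.17606603e-01,  9.76036126e-01, -9.09353290e-04, -1.40870498e-04]), 'contact_force': array([ 0.09853094, -0.62304279, -0.36483183]), 'moment': array([ 0.02585268, -0.00973406,  0.02528227]), 'opening': 1.000401550001458}
side [ 0.45633058 -0.90723089  1.09807861] [ 0.34214506 -0.01550318 -0.05154652  0.93810413] [[446.12311058   0.         280.67229137]
 [  0.         446.12311058 204.93150606]
 [  0.           0.           1.        ]] -0.1487766250020434
top [ 0.32640175 -0.0819929   1.25322556] [-0.06676026  0.05578953  0.71394221 -0.69477847] [[404.65985942   0.         287.26481756]
 [  0.         404.65985942 203.75738745]
 [  0.           0.           1.        ]] -0.04564478057352175
```

View pics/top0.png

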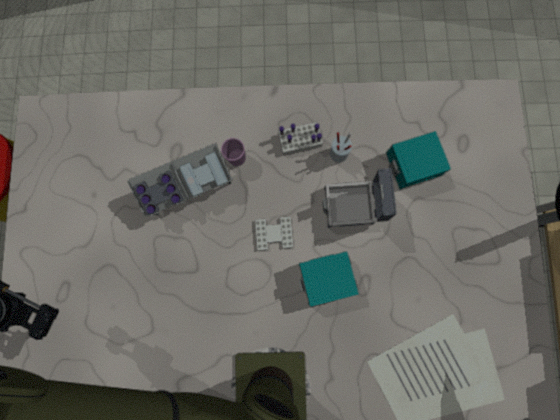

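View pics/side0.png

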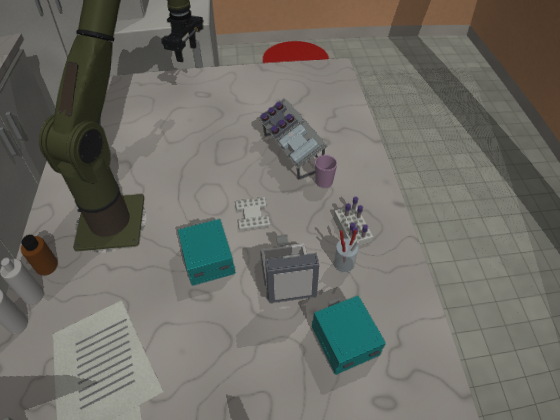

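Run:
```python
from h import *
a=np.load("top0.npz");b=np.load("side0.npz")
t=cv2.resize(a["im"][130:225,115:250,::-1],None,fx=5.5,fy=5.5)
cv2.imwrite("pics/c1.png",t)
u=cv2.resize(b["im"][90:195,245:350,::-1],None,fx=5.5,fy=5.5)
cv2.imwrite("pics/c2.png",u)
P=a["P"]
for n,(x,y) in dict(tray=(158,193),brick=(203,172),cup=(234,151),rack=(300,138),jar=(340,148),carrier=(350,203),lid=(388,195),foam=(273,234),teal1=(418,158),teal2=(328,279),bench=(200,260)).items():print(n,P[y,x].round(3))
Q=b["P"]
for n,(x,y) in dict(tray=(277,117),brick=(297,142),foam=(252,212),lid=(293,283),bench=(150,180)).items():print('s',n,Q[y,x].round(3))
```

```text
tray [0.57  0.31  0.108]
brick [0.625 0.175 0.121]
cup [0.723 0.102 0.003]
rack [ 0.751 -0.111  0.029]
jar [ 0.697 -0.229  0.084]
carrier [ 0.542 -0.261  0.007]
lid [ 0.528 -0.336  0.195]
foam [ 0.451 -0.019  0.015]
teal1 [ 0.658 -0.459  0.089]
teal2 [ 0.311 -0.176  0.093]
bench [ 0.378  0.209 -0.001]
s tray [0.57  0.318 0.111]
s brick [0.62  0.173 0.119]
s foam [ 0.455 -0.019  0.014]
s lid [ 0.541 -0.354  0.133]
s bench [0.117 0.167 0.006]
```

View pics/c1.png

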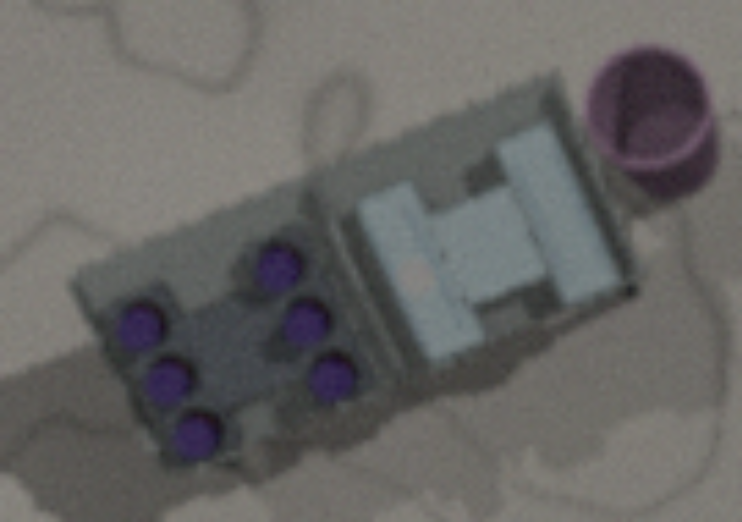

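View pics/c2.png

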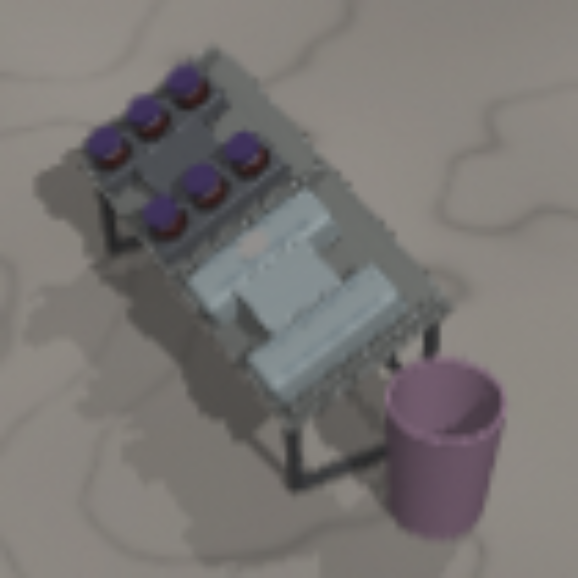

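c1/c2 show the brick, a pale H with its notches on the upper and lower edges, at top px (203,172). The tray with purple caps is in the other bay at (158,193), and the plate runs about 30 mm past both at the top.

Look-alikes, top px:
- **Carrier:** white at (350,205) is the one meant. The teal boxes at (418,158) and (328,279) are not.
- **Tray:** (158,193) is the one meant. The tube rack at (300,138) also has purple caps.
- **Foam:** pitted H at (273,234) is the one meant. The rack at (300,138) is white foam too.

Since the tool stays vertical, a finger in the upper notch would hit the sloped plate. I'll take the brick by one bar of the H and the tray by a vial, with the jaws along the stand's y. I'll level each on the bench, then regrip it at the neck.

```bash
cat >> h.py <<'E'
def rect(xy):
    c,s,a=cv2.minAreaRect(xy.astype(np.float32)*1000); return np.round(c,1),np.round(s,1),round(a,1)
E
python3 - <<'E'
from h import *
for f in("top0","side0"):
    a=np.load(f+".npz");P=a["P"];im=a["im"];hsv=cv2.cvtColor(im,cv2.COLOR_RGB2HSV).astype(int)
    print(f)
    def reg(x0,x1,y0,y1,z0,z1): return (P[...,0]>x0)&(P[...,0]<x1)&(P[...,1]>y0)&(P[...,1]<y1)&(P[...,2]>z0)&(P[...,2]<z1)
    # brick: bluish & bright
    m=reg(.5,.75,.08,.26,.06,.18);
    print("brick hsv",hsv[172,203] if f[0]=='t' else hsv[142,297])
    c=P[172,203] if f[0]=='t' else P[142,297]
    m&=(hsv[...,2]>120)&(hsv[...,0]>85)&(hsv[...,0]<115)
    m=cv2.morphologyEx(m.astype(np.uint8),cv2.MORPH_OPEN,np.ones((2,2)))>0
    q=P[m];q0=np.median(q,0);
    A=np.c_[q-q0];g,*_=np.linalg.lstsq(np.c_[A[:,:2],np.ones(len(A))],A[:,2],rcond=None)
    res=A[:,2]-np.c_[A[:,:2],np.ones(len(A))]@g;k=abs(res)<.006
    g,*_=np.linalg.lstsq(np.c_[A[k,:2],np.ones(k.sum())],A[k,2],rcond=None)
    print("brick n",k.sum(),"slope deg",np.degrees(np.arctan(np.hypot(*g[:2]))).round(1),"updir",np.degrees(np.arctan2(g[1],g[0])).round(1),"rms",res[k].std().round(4))
    r_=rect(q[k][:,:2]);cc=r_[0]/1000;print(r_,"z at c",(q0[2]+g[2]+g[:2]@(cc-q0[:2])).round(4))
    m=reg(.45,.7,.2,.42,.05,.18)&(hsv[...,0]>120)&(hsv[...,0]<145)&(hsv[...,1]>90)
    n,l,st,ce=cv2.connectedComponentsWithStats(m.astype(np.uint8))
    for i in range(1,n):
        if st[i,4]>6: print("cap",np.median(P[l==i],0).round(4),st[i,4])
    m=reg(.36,.54,-.12,.08,.009,.02);print("foam",rect(P[m][:,:2]),m.sum(),np.median(P[m][:,2]).round(4))
    m=reg(.42,.66,-.34,-.14,.047,.06);m=cv2.morphologyEx(m.astype(np.uint8),cv2.MORPH_OPEN,np.ones((2,2)))>0
    print("rim",rect(P[m][:,:2]),m.sum())
    m=reg(.42,.66,-.44,-.24,.1,.26);q=P[m];print("lid pts",m.sum(),q.min(0).round(3),q.max(0).round(3))
    # stand
    m=reg(.45,.75,.05,.42,.05,.18);print("stand", rect(P[m][:,:2]))
E
```

```text
top0
brick hsv [ 98  29 131]
 ** On entry to DLASCL parameter number  4 had an illegal value
 ** On entry to DLASCL parameter number  4 had an illegal valueTraceback (most recent call last):
  File "<stdin>", line 13, in <module>
    x, resids, rank, s = _umath_linalg.lstsq(a, b, rcond,
                         ~~~~~~~~~~~~~~~~~~~^^^^^^^^^^^^^
                                             signature=signature)
                                             ^^^^^^^^^^^^^^^^^^^^
    raise LinAlgError("SVD did not converge in Linear Least Squares")
numpy.linalg.LinAlgError: SVD did not converge in Linear Least Squares
```

```bash
cat > meas.py <<'E'
from h import *
for f in("top0","side0"):
    a=np.load(f+".npz");P=a["P"];im=a["im"];hsv=cv2.cvtColor(im,cv2.COLOR_RGB2HSV).astype(int)
    print(f)
    def reg(x0,x1,y0,y1,z0,z1): return (P[...,0]>x0)&(P[...,0]<x1)&(P[...,1]>y0)&(P[...,1]<y1)&(P[...,2]>z0)&(P[...,2]<z1)
    op=lambda m:(cv2.morphologyEx(m.astype(np.uint8),cv2.MORPH_OPEN,np.ones((3,3)))>0)&m
    m=op(reg(.5,.75,.08,.26,.06,.18)&(hsv[...,2]>105)&(hsv[...,0]>85)&(hsv[...,0]<115)&(hsv[...,1]>18))
    q=P[m];q0=np.median(q,0);A=q-q0;k=np.ones(len(A),bool)
    for _ in range(4):
        g,*_x=np.linalg.lstsq(np.c_[A[k,:2],np.ones(k.sum())],A[k,2],rcond=None)
        res=A[:,2]-np.c_[A[:,:2],np.ones(len(A))]@g;k=abs(res)<.008
    print("brick n",k.sum(),"slope deg",np.degrees(np.arctan(np.hypot(*g[:2]))).round(1),"updir",np.degrees(np.arctan2(g[1],g[0])).round(1),"rms",res[k].std().round(4))
    r_=rect(q[k][:,:2]);cc=r_[0]/1000;print(r_,"z at c",(q0[2]+g[2]+g[:2]@(cc-q0[:2])).round(4))
    m=reg(.45,.7,.2,.42,.05,.18)&(hsv[...,0]>120)&(hsv[...,0]<145)&(hsv[...,1]>90)
    n,l,st,ce=cv2.connectedComponentsWithStats(m.astype(np.uint8))
    for i in range(1,n):
        if st[i,4]>6: print("cap",np.median(P[l==i],0).round(4),st[i,4])
    m=op(reg(.36,.54,-.12,.08,.009,.02));print("foam",rect(P[m][:,:2]),m.sum(),np.median(P[m][:,2]).round(4))
    m=op(reg(.42,.66,-.34,-.14,.047,.06))
    print("rim",rect(P[m][:,:2]),m.sum())
    m=op(reg(.42,.66,-.44,-.24,.1,.26));q=P[m];print("lid pts",m.sum(),q.min(0).round(3),q.max(0).round(3))
    m=op(reg(.45,.75,.05,.42,.05,.18));print("stand", rect(P[m][:,:2]))
E
python3 meas.py
```

```text
top0
brick n 810 slope deg 25.7 updir 21.3 rms 0.0026
(array([621.7, 175.2]), array([ 85.9, 109.9]), 21.6) z at c 0.1179
cap [0.6063 0.2785 0.1389] 49
cap [0.5798 0.268  0.1258] 47
cap [0.5762 0.3505 0.1403] 44
cap [0.5497 0.34   0.1274] 49
cap [0.5523 0.2577 0.1123] 44
cap [0.5229 0.3301 0.1113] 46
foam (array([454.8, -21.4]), array([ 95.6, 111.7]), 3.9) 798 0.0137
rim (array([ 536.1, -263.5]), array([127. , 155.5]), 2.4) 532
lid pts 670 [ 0.475 -0.357  0.1  ] [ 0.602 -0.315  0.205]
stand (array([622.3, 212.8]), array([125.3, 352. ]), 23.5)
side0
brick n 609 slope deg 25.8 updir 23.2 rms 0.0031
(array([623. , 173.9]), array([ 85.7, 117.2]), 20.7) z at c 0.1175
cap [0.5769 0.3522 0.1398] 19
cap [0.5503 0.3392 0.1281] 19
cap [0.5221 0.3323 0.1139] 19
cap [0.6053 0.2794 0.1409] 24
cap [0.5778 0.2679 0.1268] 23
cap [0.5524 0.2574 0.1126] 25
foam (array([454.6, -17.5]), array([ 95.2, 115.4]), 3.3) 678 0.0147
rim (array([ 533.5, -200.4]), array([127.8,  41.8]), 5.1) 205
lid pts 1851 [ 0.475 -0.362  0.1  ] [ 0.603 -0.31   0.204]
stand (array([620.6, 216.5]), array([128.3, 362.6]), 23.8)
```

```bash
cat > d.py <<'E'
import sys;from h import *
s=r.get_state();p=s["tool_pos"];y=R.from_quat(s["eef_rot"]).as_matrix()[:,1]
a=np.degrees(np.arctan2(y[1],y[0]));t=[float(v) for v in sys.argv[1:5]]
da=(t[3]-a+90)%180-90
print("t",round(s["clock"],2),"pos",p.round(4),"jaw",a.round(1),"F",s["contact_force"].round(1),"op",round(s["opening"]*88.1,1),"UNITS",((np.array(t[:3])-p)/.025).round(2),round(da/6,2))
E
python3 -m inch '[[0.76,-0.98,-0.1,0.4,46],[0.76,-0.98,-0.1,0.45,46],[0.76,-0.98,-0.1,0.45,46],[0.76,-0.98,-0.1,0.45,46],[0.76,-0.98,-0.1,0.45,46]]'
python3 -m inch '[[0.76,-0.98,-0.1,0.4,46],[0.76,-0.98,-0.1,0.45,46],[0.76,-0.98,-0.1,0.45,46],[0.76,-0.98,-0.1,0.45,46],[0.76,-0.98,-0.1,0.45,46]]'
python3 -m inch '[[0.76,-0.98,-0.1,0.4,46],[0.76,-0.98,-0.1,0.45,46],[0.76,-0.98,-0.1,0.45,46],[0.76,-0.98,-0.1,0.45,46],[0.76,-0.98,-0.1,0.45,46]]'
python3 d.py .605 .126 .2 111.6
```

```text
clock: 0.6
tool_pos: [0.361, 0.442, 0.2448]
eef_rot: [0.103, 0.995, -0.0, -0.0]
contact_force: [-0.0, -0.8, 0.3]
opening: 0.567
clock: 1.1
tool_pos: [0.4561, 0.3195, 0.2323]
eef_rot: [-0.012, 1.0, -0.0, -0.0]
contact_force: [0.4, -0.1, -0.3]
opening: 0.518
clock: 1.6
tool_pos: [0.551, 0.197, 0.2198]
eef_rot: [-0.127, 0.992, -0.0, -0.0]
contact_force: [0.0, 0.3, -0.0]
opening: 0.518
t 1.6 pos [0.551  0.197  0.2198] jaw 104.6 F [ 0.   0.3 -0. ] op 45.7 UNITS [ 2.16 -2.84 -0.79] 1.17
```

```bash
python3 -m inch '[[0.72,-0.94,-0.2,0.4,46],[0.72,-0.95,-0.2,0.4,46],[0.72,-0.95,-0.4,0.37,46],[0,0,-1,0,46],[0,0,-1,0,46]]'
python3 -m inch '[[0,0,-0.5,0,46],[0,0,-0.4,0,46],[0,0,-0.3,0,46],[0,0,-0.25,0,46]]'
python3 d.py .605 .126 .113 111.6
python3 - <<'E'
from h import *
s=snap("side");save(s,"g1.png",(240,80,360,200),5)
E
```

```text
clock: 2.1
tool_pos: [0.6053, 0.1256, 0.1493]
eef_rot: [-0.185, 0.983, -0.0, 0.0]
contact_force: [-0.0, 1.2, -0.3]
opening: 0.525
clock: 2.5
tool_pos: [0.6045, 0.1276, 0.114]
eef_rot: [-0.187, 0.982, -0.0, 0.0]
contact_force: [-0.7, -0.2, 0.3]
opening: 0.523
t 2.5 pos [0.6045 0.1276 0.114 ] jaw 111.5 F [-0.7 -0.2  0.3] op 46.0 UNITS [ 0.02 -0.06 -0.04] 0.02
```

View pics/g1.png

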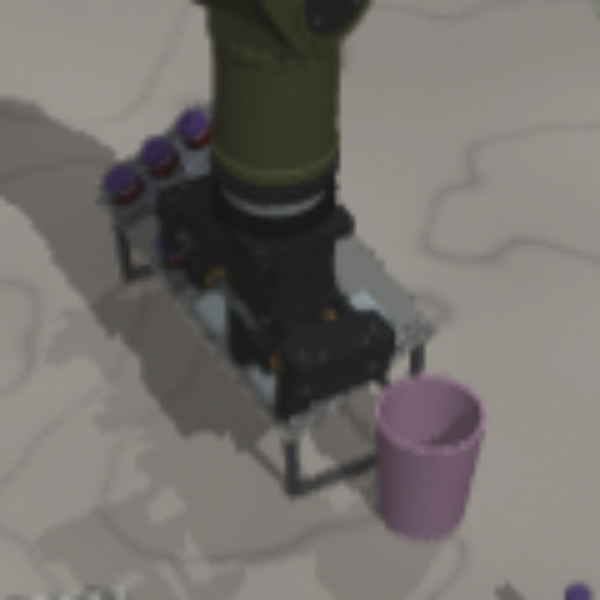

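The picture shows the fingers straddling the near bar of the brick at crop px (270,370), with the body clear of the vials and cup. Closing now.

```bash
python3 -m inch '[[0,0,-0.08,0,40],[0,0,0,0,30],[0,0,0,0,25],[0,0,0,0,25],[0,0,0,0,25]]' 55
python3 -m inch '[[0,0,0.2,0,25],[0,0,0.3,0,25],[0,0,0.4,0,25]]'
python3 d.py .605 .126 .113 111.6
```

```text
clock: 3.05
tool_pos: [0.6045, 0.1274, 0.1123]
eef_rot: [-0.186, 0.982, 0.0, 0.0]
contact_force: [-1.6, 0.3, -0.3]
opening: 0.379
clock: 3.35
tool_pos: [0.6044, 0.127, 0.1348]
eef_rot: [-0.186, 0.983, -0.0, -0.0]
contact_force: [-0.2, 0.6, -2.3]
opening: 0.374
t 3.35 pos [0.6044 0.127  0.1348] jaw 111.5 F [-0.2  0.6 -2.3] op 32.9 UNITS [ 0.02 -0.04 -0.87] 0.02
```

```bash
python3 -m inch '[[0,0,0.6,0,25],[-0.2,0,0.8,0,25],[-0.5,0,0.6,0,25],[-0.8,0.05,0,0,25],[-1,0.05,0,0,25]]'
python3 -m inch '[[-1,0.1,0,0,25],[-1,0.1,0,0,25],[-1,0.1,0,0,25],[-1,0.1,0,0,25],[-0.9,0,-0.2,0,25]]'
python3 d.py .418 .139 .1 111.6
python3 - <<'E'
from h import *
s=snap("side");save(s,"g2.png",(190,60,360,200),4);P=pts(s)
E
```

```text
clock: 3.85
tool_pos: [0.5428, 0.1301, 0.1864]
eef_rot: [-0.186, 0.983, 0.0, 0.002]
contact_force: [-0.7, 0.6, -2.9]
opening: 0.377
clock: 4.35
tool_pos: [0.4193, 0.1407, 0.1811]
eef_rot: [-0.187, 0.982, 0.001, 0.002]
contact_force: [1.3, 1.3, -3.0]
opening: 0.379
t 4.35 pos [0.4193 0.1407 0.1811] jaw 111.5 F [ 1.3  1.3 -3. ] op 33.4 UNITS [-0.05 -0.07 -3.24] 0.02
```

View pics/g2.png

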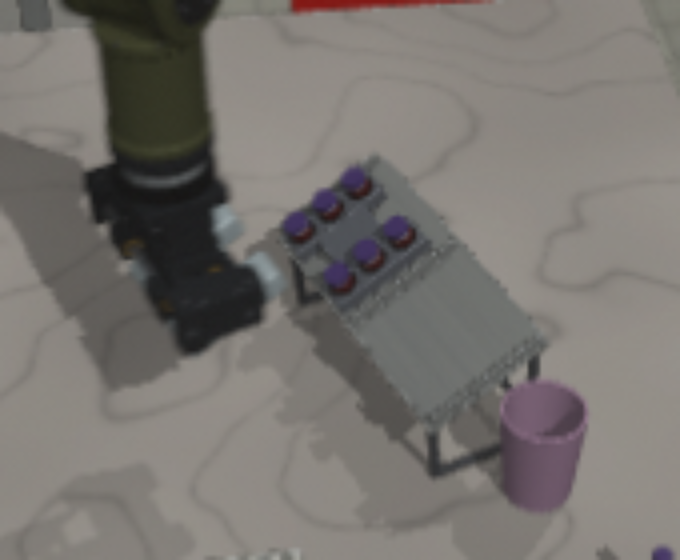

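The brick is held off the stand at crop px (220,260) and its bay is empty. Lowering it to the bench.

```bash
python3 -m inch '[[0,0,-0.9,0,25],[0,0,-1,0,25],[0,0,-1,0,25],[0,0,-0.8,0,25],[0,0,-0.4,0,25]]'
python3 -m inch '[[0,0,-0.3,0,25],[0,0,-0.2,0,25],[0,0,-0.2,0,25]]'
python3 d.py .418 .139 .038 111.6
python3 - <<'E'
from h import *
s=snap("top");P=pts(s);hsv=cv2.cvtColor(s["pixels"],cv2.COLOR_RGB2HSV).astype(int)
m=(P[...,0]>.34)&(P[...,0]<.56)&(P[...,1]>.08)&(P[...,1]<.3)&(P[...,2]>.005)&(P[...,2]<.09)&(hsv[...,2]>100)&(hsv[...,1]>15)
n,l,st,ce=cv2.connectedComponentsWithStats(m.astype(np.uint8))
for i in range(1,n):
    if st[i,4]>15:
        q=P[l==i];g,*_=np.linalg.lstsq(np.c_[q[:,:2]-q[:,:2].mean(0),np.ones(len(q))],q[:,2],rcond=None);print(st[i,4],q.mean(0).round(3),g.round(3),q[:,2].min().round(3),q[:,2].max().round(3))
E
```

```text
clock: 4.9
tool_pos: [0.4203, 0.1405, 0.0764]
eef_rot: [-0.187, 0.982, -0.0, 0.0]
contact_force: [0.4, 1.1, -1.9]
opening: 0.374
clock: 5.2
tool_pos: [0.4203, 0.1402, 0.0598]
eef_rot: [-0.186, 0.982, 0.0, 0.001]
contact_force: [0.4, -1.2, -2.4]
opening: 0.378
t 5.2 pos [0.4203 0.1402 0.0598] jaw 111.5 F [ 0.4 -1.2 -2.4] op 33.3 UNITS [-0.09 -0.05 -0.87] 0.02
```

```bash
for i in 1 ; do python3 -m inch '[[0,0,-0.3,0,25],[0,0,-0.2,0,25],[0,0,-0.15,0,25]]'; python3 -m inch '[[0,0,-0.1,0,25],[0,0,-0.1,0,25]]';python3 -m inch '[[0,0,-0.08,0,25],[0,0,-0.08,0,25]]'; done
python3 - <<'E'
from h import *
s=snap("side");save(s,"g3.png",(180,70,320,175),5)
E
```

```text
clock: 5.55
tool_pos: [0.4204, 0.1397, 0.0488]
eef_rot: [-0.186, 0.983, -0.0, 0.001]
contact_force: [0.4, 0.1, -3.1]
opening: 0.375
clock: 5.75
tool_pos: [0.4204, 0.1398, 0.0437]
eef_rot: [-0.187, 0.982, -0.001, 0.001]
contact_force: [-1.1, 0.1, -2.6]
opening: 0.374
clock: 5.95
tool_pos: [0.4201, 0.1395, 0.0396]
eef_rot: [-0.186, 0.983, -0.0, 0.0]
contact_force: [0.4, 0.5, -2.7]
opening: 0.375
```

View pics/g3.png

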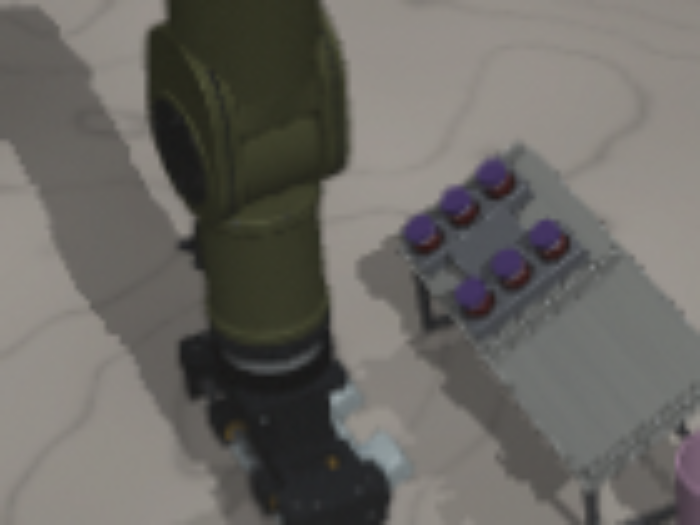

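The brick is still clear of the bench and tilted, with its two ends showing at (345,400) and (400,450). Going on down until the force shows contact.

```bash
python3 -m inch '[[0,0,-0.08,0,25],[0,0,-0.08,0,25]]';python3 -m inch '[[0,0,-0.08,0,25],[0,0,0,0,25]]'; python3 -m inch '[[0,0,-0.08,0,25],[0,0,0,0,25]]'
```

```text
clock: 6.2
tool_pos: [0.42, 0.1394, 0.0362]
eef_rot: [-0.186, 0.982, -0.001, 0.001]
contact_force: [-1.0, -2.6, 35.5]
opening: 0.376
clock: 6.4
tool_pos: [0.42, 0.1394, 0.036]
eef_rot: [-0.186, 0.982, -0.0, 0.002]
contact_force: [-1.3, -2.5, 34.2]
opening: 0.374
clock: 6.6
tool_pos: [0.4201, 0.1393, 0.0355]
eef_rot: [-0.187, 0.982, -0.001, 0.003]
contact_force: [-2.8, -3.0, 54.1]
opening: 0.382
```

```bash
python3 -m inch '[[0,0,0.15,0,25],[0,0,0.02,0,25]]' 20;python3 -m inch '[[0,0,0,0,25],[0,0,0,0,25]]' 8; python3 -m inch '[[0,0,0,0,25],[0,0,0,0,25],[0,0,0,0,25]]' 3;python3 -m inch '[[0,0,0,0,36],[0,0,0,0,37],[0,0,0,0,40],[0,0,0,0,44]]'
python3 -m inch '[[0,0,0.8,0,46],[0,0,1,0,46],[0,0,1,0,46],[0.5,0,1,0,46],[0.8,0,1,0,46]]'
python3 d.py .57 .31 .2 111.6
```

```text
clock: 6.8
tool_pos: [0.4199, 0.1395, 0.0362]
eef_rot: [-0.186, 0.982, -0.001, 0.001]
contact_force: [-0.1, 0.1, -2.4]
opening: 0.382
clock: 7.0
tool_pos: [0.421, 0.1399, 0.0355]
eef_rot: [-0.186, 0.982, -0.001, 0.001]
contact_force: [2.7, 0.9, 5.9]
opening: 0.391
clock: 7.3
tool_pos: [0.4196, 0.1395, 0.0352]
eef_rot: [-0.186, 0.982, -0.001, -0.0]
contact_force: [1.4, 1.0, -0.2]
opening: 0.386
clock: 7.7
tool_pos: [0.4192, 0.1392, 0.0354]
eef_rot: [-0.186, 0.982, -0.001, -0.001]
contact_force: [-0.6, 0.2, -0.5]
opening: 0.496
clock: 8.2
tool_pos: [0.4511, 0.1377, 0.14]
eef_rot: [-0.187, 0.982, -0.003, -0.002]
contact_force: [1.4, 0.4, -0.8]
opening: 0.52
t 8.2 pos [0.4511 0.1377 0.14  ] jaw 111.6 F [ 1.4  0.4 -0.8] op 45.8 UNITS [4.75 6.89 2.4 ] 0.0
```

```bash
python3 -m inch '[[0,-0.5,1,-1,70],[0,-1,1,-1,70],[0,-1,1,-1,70],[0,-1,0.5,-1,70],[0,-1,0.5,-1,70]]'
python3 -m inch '[[0,-1,0,-1,70],[0,-1,0,-1,70],[0,-1,0,-1,70],[0,0,0,-1,70],[0,0,0,-1,70]]'
cat > m2.py <<'E'
from h import *
import sys
x0,x1,y0,y1,z0,z1=map(float,sys.argv[1:7])
for n in("top","side"):
    s=snap(n);P=pts(s);hsv=cv2.cvtColor(s["pixels"],cv2.COLOR_RGB2HSV).astype(int)
    m=(P[...,0]>x0)&(P[...,0]<x1)&(P[...,1]>y0)&(P[...,1]<y1)&(P[...,2]>z0)&(P[...,2]<z1)
    if len(sys.argv)>7: m&=hsv[...,1]>int(sys.argv[7])
    q=P[m];g,*_=np.linalg.lstsq(np.c_[q[:,:2]-q[:,:2].mean(0),np.ones(len(q))],q[:,2],rcond=None)
    print(n,m.sum(),rect(q[:,:2]),g.round(3))
E
python3 m2.py .34 .54 .09 .3 .014 .06; python3 d.py .44 .19 .2 21.6
python3 - <<'E'
from h import *
s=snap("side");save(s,"g4.png",(180,70,340,190),4)
E
```

```text
clock: 8.7
tool_pos: [0.4522, 0.0243, 0.2397]
eef_rot: [0.076, 0.997, -0.003, -0.001]
contact_force: [0.3, -0.2, -0.3]
opening: 0.796
clock: 9.2
tool_pos: [0.4519, -0.0506, 0.2388]
eef_rot: [0.333, 0.943, -0.003, -0.002]
contact_force: [0.6, 0.4, -0.1]
opening: 0.797
top 941 (array([442.7, 188.1]), array([ 96.3, 113.7]), 19.3) [-0.004  0.     0.023]
side 225 (array([453.4, 186.3]), array([78.4, 99.3]), 18.8) [0.021 0.007 0.023]
t 9.3 pos [ 0.4521 -0.0497  0.2389] jaw 51.4 F [-0.3 -0.2 -0.2] op 69.8 UNITS [-0.49  9.59 -1.56] -4.97
```

View pics/g4.png

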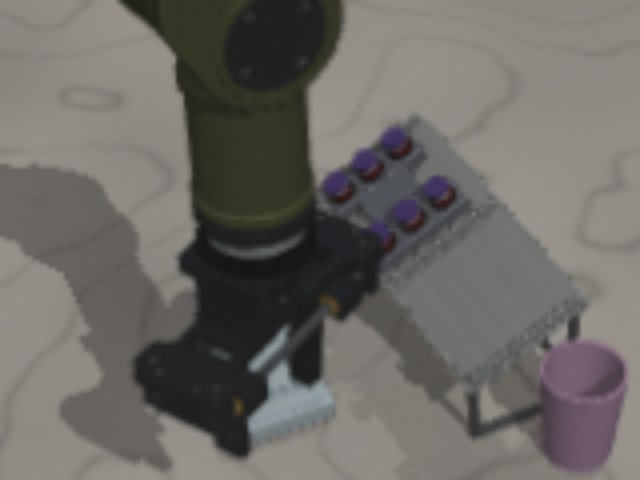

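g4 shows the brick lying flat on the bench at crop px (290,390). Depth puts its top at 23 mm and level, size 96×114 mm, centre (0.443,0.188), x axis at 19.3°. Refining the carrier pose from the stored clouds.

Run:
```python
from h import *
for f in("top0","side0"):
    P=np.load(f+".npz")["P"].reshape(-1,3);P=P[~np.isnan(P[:,0])]
    q=P[(P[:,0]>.44)&(P[:,0]<.63)&(P[:,1]>-.33)&(P[:,1]<-.17)&(abs(P[:,2]-.053)<.005)]
    q=q[:,:2]
    # side walls fit: points near max / min x
    for nm,sel in(("hiX",q[:,0]>.58),("loX",q[:,0]<.49)):
        w=q[sel]; 
        if len(w)>10:
            l=cv2.fitLine(w.astype(np.float32),cv2.DIST_HUBER,0,.001,.001).ravel();d=l[:2]*np.sign(-l[1]);n_=np.array([-d[1],d[0]]);e=(w-l[2:])@n_
            print(f,nm,len(w),"dir",np.degrees(np.arctan2(d[1],d[0])).round(1),"pt",l[2:].round(4),"spread",np.percentile(e,[3,97]).round(4))
    w=q[(q[:,0]>.495)&(q[:,0]<.575)&(q[:,1]>-.23)]
    l=cv2.fitLine(w.astype(np.float32),cv2.DIST_HUBER,0,.001,.001).ravel();d=l[:2]*np.sign(l[0]);n_=np.array([-d[1],d[0]]);e=(w-l[2:])@n_
    print(f,"front",len(w),"dir",np.degrees(np.arctan2(d[1],d[0])).round(1),l[2:].round(4),np.percentile(e,[3,97]).round(4))
    L=P[(P[:,0]>.44)&(P[:,0]<.63)&(P[:,1]>-.44)&(P[:,1]<-.26)&(P[:,2]>.08)]
    print("lid top z",L[:,2].max().round(3), [ (z,np.percentile(L[abs(L[:,2]-z)<.006][:,1],[2,98]).round(3)) for z in(.09,.12,.15,.18,.2)])
```

```text
top0 hiX 164 dir -88.4 pt [ 0.5934 -0.265 ] spread [-0.0105  0.0057]
top0 loX 158 dir -88.2 pt [ 0.4778 -0.2566] spread [-0.0054  0.0094]
top0 front 83 dir 0.9 [ 0.5297 -0.19  ] [-0.0048  0.0085]
lid top z 0.205 [(0.09, array([-0.44 , -0.332])), (0.12, array([-0.349, -0.321])), (0.15, array([-0.351, -0.319])), (0.18, array([-0.35 , -0.317])), (0.2, array([-0.351, -0.317]))]
side0 hiX 45 dir -79.7 pt [ 0.59   -0.1958] spread [-0.0068  0.0068]
side0 loX 92 dir -90.9 pt [ 0.4753 -0.2295] spread [-0.0046  0.012 ]
side0 front 103 dir 1.0 [ 0.5311 -0.1868] [-0.0055  0.0125]
lid top z 0.204 [(0.09, array([-0.439, -0.355])), (0.12, array([-0.359, -0.347])), (0.15, array([-0.357, -0.349])), (0.18, array([-0.354, -0.343])), (0.2, array([-0.351, -0.314]))]
```

```bash
python3 -m inch '[[0,1,0,-0.6,72],[0,1,0,-0.6,72],[0,1,0,-0.6,72],[0,1,-0.2,-0.6,72],[0,1,-0.3,-0.6,72]]'
python3 -m inch '[[-0.1,1,-0.6,-0.6,72],[-0.1,1,-0.8,-0.6,72],[-0.1,1,-0.9,-0.6,72],[-0.1,1,-0.9,-0.55,72],[0,0.5,-0.9,0,72]]'
python3 d.py .4427 .188 .1 19.3
```

```text
clock: 9.85
tool_pos: [0.4525, 0.0768, 0.2265]
eef_rot: [0.473, 0.881, -0.002, -0.002]
contact_force: [0.9, -0.6, 0.7]
opening: 0.82
clock: 10.35
tool_pos: [0.4419, 0.1912, 0.123]
eef_rot: [0.576, 0.818, -0.001, -0.003]
contact_force: [0.1, -0.3, 0.2]
opening: 0.813
t 10.35 pos [0.4419 0.1912 0.123 ] jaw 19.7 F [ 0.1 -0.3  0.2] op 71.6 UNITS [ 0.03 -0.13 -0.92] -0.06
```

```bash
python3 -m inch '[[0.03,-0.13,-1,-0.06,72],[0,0,-1,0,72],[0,0,-1,0,72],[0,0,-0.6,0,72],[0,0,-0.3,0,72]]'
python3 -m inch '[[0,0,-0.1,0,72],[0,0,0,0,45],[0,0,0,0,45],[0,0,0,0,45],[0,0,0,0,45]]' 25
python3 d.py .4427 .188 .0215 19.3
```

```text
clock: 10.85
tool_pos: [0.4424, 0.185, 0.025]
eef_rot: [0.579, 0.815, -0.003, -0.003]
contact_force: [0.7, -0.7, -0.4]
opening: 0.817
clock: 11.35
tool_pos: [0.4441, 0.1852, 0.0247]
eef_rot: [0.581, 0.814, -0.001, -0.002]
contact_force: [0.6, -0.2, 3.7]
opening: 0.587
t 11.35 pos [0.4441 0.1852 0.0247] jaw 19.0 F [ 0.6 -0.2  3.7] op 51.7 UNITS [-0.06  0.11 -0.13] 0.05
```

```bash
python3 -m inch '[[0,0,0.5,0,45],[0,0,1,0,45],[0,0,1,0,45],[0,-0.5,1,0,45],[0.2,-1,1,0,45]]' 40
python3 -m inch '[[0.25,-1,0.5,-0.3,45],[0.25,-1,0,-0.3,45],[0.25,-1,0,-0.3,45],[0.25,-1,0,-0.3,45],[0.25,-1,0,-0.3,45]]'
python3 -m inch '[[0.25,-1,0,-0.3,45],[0.25,-1,0,-0.3,45],[0.25,-1,0,-0.3,45],[0.25,-1,0,-0.3,45],[0.25,-1,0,-0.1,45]]'
python3 d.py .5355 -.2545 .15 2
```

```text
clock: 11.85
tool_pos: [0.4474, 0.1489, 0.1381]
eef_rot: [0.579, 0.816, -0.002, -0.003]
contact_force: [0.6, -0.4, -2.4]
opening: 0.587
clock: 12.35
tool_pos: [0.479, 0.0209, 0.1496]
eef_rot: [0.643, 0.766, -0.002, -0.002]
contact_force: [-0.3, 0.4, -2.9]
opening: 0.586
clock: 12.85
tool_pos: [0.5101, -0.1039, 0.1495]
eef_rot: [0.694, 0.72, -0.002, -0.003]
contact_force: [0.0, 0.0, -2.1]
opening: 0.587
t 12.85 pos [ 0.5101 -0.1039  0.1495] jaw 2.2 F [ 0.   0.  -2.1] op 51.7 UNITS [ 1.02 -6.03  0.02] -0.03
```

```bash
python3 -m inch '[[0.2,-1,0,0,45],[0.2,-1,0,0,45],[0.2,-1,0,0,45],[0.2,-1,0,0,45],[0.2,-1,0,0,45]]'
python3 -m inch '[[0,-0.9,0,0,45],[0,-0.1,0,0,45],[0,0,-0.8,0,45],[0,0,-0.8,0,45],[0,0,0,0,45]]'
python3 d.py .5355 -.2545 .0337 2
python3 - <<'E'
from h import *
s=snap("top");save(s,"g5.png",(290,110,440,250),4)
E
```

```text
clock: 13.35
tool_pos: [0.5348, -0.2287, 0.1495]
eef_rot: [0.693, 0.721, -0.002, -0.003]
contact_force: [0.6, -0.5, -3.2]
opening: 0.588
clock: 13.85
tool_pos: [0.5334, -0.2509, 0.1071]
eef_rot: [0.693, 0.721, -0.003, -0.005]
contact_force: [-0.3, 0.1, -2.5]
opening: 0.586
t 13.85 pos [ 0.5334 -0.2509  0.1071] jaw 2.3 F [-0.3  0.1 -2.5] op 51.7 UNITS [ 0.08 -0.15 -2.94] -0.05
```

View pics/g5.png

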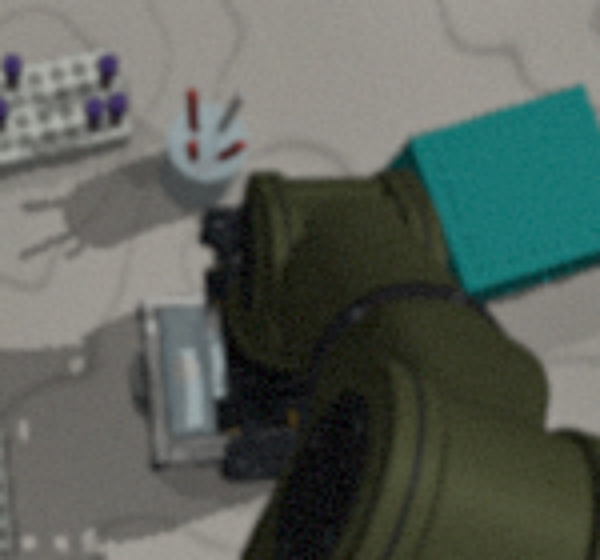

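g5: the brick hangs inside the carrier's outline at px (185,370), between the front wall (150,370) and the hidden hinge side. The jar at (205,150) is clear. Checking the front edge from depth.

```bash
python3 -m inch '[[0.08,-0.13,-0.5,-0.03,45],[0,0,-0.2,0,45]]'
python3 - <<'E'
from h import *
p=r.get_state()["tool_pos"];print(p.round(4))
for n in("top","side"):
    P=pts(snap(n)).reshape(-1,3);P=P[~np.isnan(P[:,0])]
    q=P[(P[:,0]>.45)&(P[:,0]<.62)&(P[:,1]>-.25)&(P[:,1]<-.16)]
    b=q[abs(q[:,2]-p[2]+.001)<.005];b=b[b[:,1]<-.18]; w=q[abs(q[:,2]-.053)<.005]
    print(n,"brick",len(b),np.percentile(b[:,0],[2,98]).round(4) if len(b) else 0,"y98",np.percentile(b[:,1],98).round(4) if len(b) else 0,"rim x",np.percentile(w[:,0],[2,98]).round(4),"y",np.percentile(w[:,1],[50,98]).round(4))
E
```

```text
clock: 14.1
tool_pos: [0.5382, -0.2563, 0.0913]
eef_rot: [0.695, 0.719, -0.002, -0.002]
contact_force: [-0.3, 0.7, -2.7]
opening: 0.584
[ 0.5382 -0.2563  0.0913]
top brick 402 [0.4896 0.5794] y98 -0.1984 rim x [0.4716 0.5957] y [-0.1932 -0.1846]
side brick 58 [0.513  0.5741] y98 -0.1979 rim x [0.4713 0.4785] y [-0.229 -0.203]
```

```bash
python3 -m inch '[[-0.05,0.03,-0.6,0,45],[0,0,-0.6,0,45],[0,0,-0.5,0,45],[0,0,-0.3,0,45]]'
python3 -m inch '[[0,0,-0.1,0,45],[0,0,-0.06,0,45]]'
python3 -m inch '[[0,0,-0.06,0,45],[0,0,0,0,45]]'
python3 d.py .5355 -.2545 .0337 2
```

```text
clock: 14.6
tool_pos: [0.5361, -0.2549, 0.04]
eef_rot: [0.694, 0.72, -0.002, -0.003]
contact_force: [-1.1, -0.5, -1.9]
opening: 0.589
clock: 14.8
tool_pos: [0.5367, -0.2552, 0.0372]
eef_rot: [0.694, 0.72, -0.002, -0.003]
contact_force: [0.5, 0.5, -2.3]
opening: 0.588
clock: 15.0
tool_pos: [0.5368, -0.2553, 0.0362]
eef_rot: [0.694, 0.72, -0.002, -0.002]
contact_force: [-0.3, -0.2, -2.7]
opening: 0.587
t 15.0 pos [ 0.5368 -0.2553  0.0362] jaw 2.0 F [-0.3 -0.2 -2.7] op 51.8 UNITS [-0.05  0.03 -0.1 ] -0.01
```

```bash
python3 -m inch '[[0,0,-0.06,0,45],[0,0,0,0,45]]'
python3 -m inch '[[0,0,-0.06,0,45],[0,0,0,0,45]]'
```

```text
clock: 15.2
tool_pos: [0.5367, -0.2552, 0.0346]
eef_rot: [0.694, 0.72, -0.002, -0.002]
contact_force: [-1.2, -0.6, -3.0]
opening: 0.587
clock: 15.4
tool_pos: [0.5368, -0.2553, 0.0337]
eef_rot: [0.694, 0.72, -0.002, -0.002]
contact_force: [-2.5, 0.6, 4.6]
opening: 0.584
```

```bash
python3 -m inch '[[0,0,0,0,52],[0,0,0,0,55],[0,0,0,0,60],[0,0,0,0,62],[0,0,0.3,0,62]]' 10
python3 -m inch '[[0,0,0.8,0,62],[0,0,1,0,62],[0,0,1,0,62],[0,0.3,1,0,62],[0,0.8,1,0,62]]'
python3 -m inch '[[0,1,0.6,0,50],[0,1,0.5,0.5,46],[0,1,0,1,46],[0,1,0,1,46],[0,1,0,1,46]]'
python3 - <<'E'
from h import *
for n in("top","side"):
    P=pts(snap(n)).reshape(-1,3);P=P[~np.isnan(P[:,0])]
    q=P[(P[:,0]>.47)&(P[:,0]<.60)&(P[:,1]>-.32)&(P[:,1]<-.185)]
    b=q[abs(q[:,2]-.033)<.005];print(n,len(b),rect(b[:,:2]),np.median(b[:,2]).round(4),np.linalg.lstsq(np.c_[b[:,:2]-b[:,:2].mean(0),np.ones(len(b))],b[:,2],rcond=None)[0].round(3))
E
python3 d.py .57 .31 .2 111.6
```

```text
clock: 15.9
tool_pos: [0.536, -0.2549, 0.0398]
eef_rot: [0.694, 0.72, -0.002, -0.003]
contact_force: [-0.4, -0.6, 0.6]
opening: 0.704
clock: 16.4
tool_pos: [0.5362, -0.2298, 0.1618]
eef_rot: [0.696, 0.718, -0.002, -0.002]
contact_force: [-0.5, -0.8, -0.2]
opening: 0.703
clock: 16.9
tool_pos: [0.5366, -0.1018, 0.1887]
eef_rot: [0.55, 0.835, -0.002, -0.002]
contact_force: [0.5, 0.2, -0.2]
opening: 0.523
top 208 (array([ 532.7, -291.7]), array([119.1,  56.2]), 3.7) 0.0327 [-0.007  0.017  0.033]
side 182 (array([ 507.4, -222.5]), array([164.7,  78.8]), 43.3) 0.0334 [ 0.013 -0.021  0.033]
t 17.0 pos [ 0.537  -0.0981  0.1887] jaw 23.5 F [-0.2 -0.4 -0.9] op 46.1 UNITS [ 1.32 16.33  0.45] 14.69
```

```bash
python3 -m inch '[[0.12,1,0,1,46],[0.12,1,0,1,46],[0.12,1,0,1,46],[0.12,1,0,1,44],[0.12,1,0,1,42]]'
python3 -m inch '[[0.12,1,0,1,40],[0.12,1,0,1,40],[0.12,1,0,1,40],[0.12,1,0,1,40],[0.12,1,0,1,40]]'
python3 -m inch '[[0.12,1,0,1,40],[0.12,1,0,1,40],[0.12,1,0,1,40],[0.12,1,0,1,40],[0.12,0.6,0,0.7,40]]'
python3 d.py .5815 .269 .1355 111.6
```

```text
clock: 17.5
tool_pos: [0.5519, 0.0217, 0.1882]
eef_rot: [0.317, 0.949, -0.003, -0.001]
contact_force: [-0.2, -0.6, -0.2]
opening: 0.478
clock: 18.0
tool_pos: [0.5673, 0.1466, 0.1881]
eef_rot: [0.06, 0.998, -0.004, -0.001]
contact_force: [0.6, 0.0, 0.5]
opening: 0.455
clock: 18.5
tool_pos: [0.582, 0.2633, 0.1881]
eef_rot: [-0.185, 0.983, -0.003, 0.0]
contact_force: [0.2, 0.2, 0.6]
opening: 0.45
t 18.5 pos [0.582  0.2633 0.1881] jaw 111.4 F [0.2 0.2 0.6] op 39.6 UNITS [-0.02  0.23 -2.1 ] 0.04
```

```bash
python3 -m inch '[[-0.02,0.2,-0.8,0,40],[0,0,-0.6,0,40],[0,0,-0.4,0,40],[0,0,-0.2,0,40],[0,0,-0.1,0,40]]'
python3 -m inch '[[0,0,0,0,30],[0,0,0,0,15],[0,0,0,0,15],[0,0,0,0,15],[0,0,0,0,15]]' 35
python3 d.py .5815 .269 .1355 111.6
```

```text
clock: 19.0
tool_pos: [0.5813, 0.2662, 0.1349]
eef_rot: [-0.184, 0.983, -0.003, -0.0]
contact_force: [0.7, -0.1, 0.8]
opening: 0.453
clock: 19.5
tool_pos: [0.5812, 0.2677, 0.136]
eef_rot: [-0.184, 0.983, -0.003, 0.0]
contact_force: [-1.2, 0.5, 2.6]
opening: 0.234
t 19.5 pos [0.5812 0.2677 0.136 ] jaw 111.2 F [-1.2  0.5  2.6] op 20.7 UNITS [ 0.01  0.05 -0.02] 0.06
```

```bash
python3 -m inch '[[0,0,0.2,0,15],[0,0,0.3,0,15],[0,0,0.6,0,15],[0,0,0.8,0,15],[0,0,0.6,0,15]]'
python3 -m inch '[[-0.5,-0.4,0.3,0,15],[-0.8,-0.7,0,0,15],[-0.9,-0.8,0,0,15],[-0.9,-0.8,0,0,15],[-0.9,-0.8,0,0,15]]'
python3 -m inch '[[-0.7,-0.6,-0.6,0,15],[-0.4,-0.4,-0.8,0,15],[0,0,-0.9,0,15],[0,0,-0.9,0,15],[0,0,-0.5,0,15]]'
python3 d.py .454 .154 .061 111.6
```

```text
clock: 20.0
tool_pos: [0.5815, 0.2677, 0.2001]
eef_rot: [-0.184, 0.983, -0.003, 0.001]
contact_force: [0.0, 0.1, -1.0]
opening: 0.233
clock: 20.5
tool_pos: [0.4805, 0.1791, 0.2064]
eef_rot: [-0.184, 0.983, -0.003, 0.001]
contact_force: [0.2, 0.7, -1.3]
opening: 0.236
clock: 21.0
tool_pos: [0.4539, 0.1547, 0.1125]
eef_rot: [-0.184, 0.983, -0.003, 0.0]
contact_force: [0.1, -0.1, -1.7]
opening: 0.235
t 21.0 pos [0.4539 0.1547 0.1125] jaw 111.2 F [ 0.1 -0.1 -1.7] op 20.7 UNITS [ 0.   -0.03 -2.06] 0.06
```

```bash
python3 -m inch '[[0,0,-0.8,0,15],[0,0,-0.6,0,15],[0,0,-0.3,0,15],[0,0,-0.1,0,15]]'
python3 -m inch '[[0,0,-0.1,0,15],[0,0,-0.1,0,15],[0,0,-0.1,0,15]]' 15
python3 -m inch '[[0,0,-0.12,0,15],[0,0,-0.12,0,15]]' 10
python3 -m inch '[[0,0,-0.1,0,15],[0,0,-0.1,0,15]]'
python3 -m inch '[[0,0,-0.1,0,15],[0,0,-0.05,0,15]]'
```

```text
clock: 21.4
tool_pos: [0.454, 0.1551, 0.0679]
eef_rot: [-0.184, 0.983, -0.003, 0.0]
contact_force: [-0.4, -0.4, -2.0]
opening: 0.235
clock: 21.7
tool_pos: [0.454, 0.1549, 0.0608]
eef_rot: [-0.184, 0.983, -0.003, 0.0]
contact_force: [-0.2, -0.6, -0.9]
opening: 0.244
clock: 21.9
tool_pos: [0.4553, 0.1555, 0.0549]
eef_rot: [-0.184, 0.983, -0.003, 0.002]
contact_force: [2.6, 0.0, 2.3]
opening: 0.242
clock: 22.1
tool_pos: [0.4535, 0.1548, 0.0492]
eef_rot: [-0.184, 0.983, -0.003, -0.0]
contact_force: [1.5, 0.1, 0.7]
opening: 0.243
clock: 22.3
tool_pos: [0.453, 0.1546, 0.0452]
eef_rot: [-0.184, 0.983, -0.003, -0.001]
contact_force: [0.7, 0.3, 0.2]
opening: 0.247
```

```bash
python3 -m inch '[[0,0,-0.1,0,15],[0,0,0,0,15]]' 5
python3 -m inch '[[0,0,0,0,22],[0,0,0,0,26],[0,0,0,0,32],[0,0,0,0,40],[0,0,0.2,0,40]]'
python3 -m inch '[[0,0,0.8,0,40],[0,0,1,0,40],[0,-0.5,1,-0.5,50],[0,-1,1,-1,60],[0,-1,0.8,-1,70]]'
python3 -m inch '[[0,-1,0.5,-1,72],[0,-1,0.3,-1,72],[0,-1,0,-1,72],[0,-1,0,-1,72],[0,-1,0,-1,72]]'
python3 m2.py .34 .56 .08 .3 .011 .022; python3 m2.py .34 .56 .08 .3 .026 .05
python3 d.py .44 .19 .2 21.6
```

```text
clock: 22.5
tool_pos: [0.453, 0.1545, 0.0427]
eef_rot: [-0.184, 0.983, -0.003, -0.001]
contact_force: [-0.2, -0.8, -1.6]
opening: 0.243
clock: 23.0
tool_pos: [0.4534, 0.1547, 0.0481]
eef_rot: [-0.184, 0.983, -0.003, -0.0]
contact_force: [-0.4, -0.3, -0.6]
opening: 0.452
clock: 23.5
tool_pos: [0.4535, 0.0921, 0.1648]
eef_rot: [-0.053, 0.999, -0.003, -0.0]
contact_force: [0.2, -0.8, 0.5]
opening: 0.7
clock: 24.0
tool_pos: [0.4534, -0.0337, 0.1837]
eef_rot: [0.208, 0.978, -0.003, -0.001]
contact_force: [-0.3, -0.5, -0.4]
opening: 0.813
top 642 (array([441.4, 190.7]), array([ 95.6, 112.9]), 16.5) [0.    0.001 0.016]
side 59 (array([436.2, 182.1]), array([ 51.6, 141.5]), 64.3) [-0.011 -0.035  0.016]
top 251 (array([442. , 190.8]), array([84.4, 98.9]), 16.8) [-0.008 -0.005  0.033]
side 40 (array([430.9, 174.9]), array([ 58. , 122.8]), 57.1) [0.024 0.022 0.033]
t 24.2 pos [ 0.4536 -0.0325  0.1835] jaw 66.3 F [-0.6  0.6 -0.1] op 71.7 UNITS [-0.54  8.9   0.66] -7.44
```

```bash
python3 -m inch '[[-0.05,1,0,-0.9,72],[-0.05,1,0,-0.9,72],[-0.05,1,0,-0.9,72],[-0.05,1,0,-0.9,72],[-0.05,1,0,-0.9,72]]'
python3 -m inch '[[-0.05,1,0,-0.9,72],[-0.05,1,-0.2,-0.9,72],[-0.05,1,-0.4,-0.9,72],[-0.05,0.93,-0.6,-0.9,72],[-0.03,0,-0.5,-0.2,72]]'
python3 d.py .4415 .1907 .0225 16.6
```

```text
clock: 24.7
tool_pos: [0.4468, 0.0953, 0.1834]
eef_rot: [0.428, 0.904, -0.002, -0.002]
contact_force: [0.9, -0.3, -0.4]
opening: 0.814
clock: 25.2
tool_pos: [0.4407, 0.1971, 0.1405]
eef_rot: [0.596, 0.803, 0.001, -0.003]
contact_force: [0.3, -0.3, -0.4]
opening: 0.817
t 25.2 pos [0.4407 0.1971 0.1405] jaw 16.8 F [ 0.3 -0.3 -0.4] op 72.0 UNITS [ 0.03 -0.26 -4.72] -0.04
```

```bash
python3 -m inch '[[0,-0.1,-1,-0.04,72],[0,0,-1,0,72],[0,0,-1,0,72],[0,0,-0.8,0,72],[0,0,-0.4,0,72]]'
python3 -m inch '[[0,0,-0.2,0,72],[0,0,0,0,72]]'
python3 d.py .4415 .1907 .0225 16.6
```

```text
clock: 25.7
tool_pos: [0.4402, 0.1899, 0.0342]
eef_rot: [0.599, 0.801, -0.002, -0.003]
contact_force: [0.9, -0.9, 0.7]
opening: 0.818
clock: 25.9
tool_pos: [0.4413, 0.1888, 0.0306]
eef_rot: [0.6, 0.8, -0.002, -0.003]
contact_force: [0.0, -0.5, 0.3]
opening: 0.816
t 25.9 pos [0.4413 0.1888 0.0306] jaw 16.3 F [ 0.  -0.5  0.3] op 71.9 UNITS [ 0.01  0.07 -0.32] 0.05
```

```bash
python3 -m inch '[[0,0.07,-0.25,0.05,72],[0,0,-0.07,0,72],[0,0,0,0,60],[0,0,0,0,45],[0,0,0,0,45]]' 25
python3 -m inch '[[0,0,0,0,45],[0,0,0,0,45]]'
python3 d.py .4415 .1907 .0225 16.6
```

```text
clock: 26.4
tool_pos: [0.4421, 0.19, 0.0229]
eef_rot: [0.598, 0.801, -0.001, -0.002]
contact_force: [0.7, -0.2, 0.3]
opening: 0.588
clock: 26.6
tool_pos: [0.442, 0.1899, 0.0229]
eef_rot: [0.598, 0.801, -0.002, -0.002]
contact_force: [0.6, -0.1, 3.0]
opening: 0.588
t 26.6 pos [0.442  0.1899 0.0229] jaw 16.5 F [ 0.6 -0.1  3. ] op 51.8 UNITS [-0.02  0.03 -0.02] 0.02
```

```bash
python3 -m inch '[[0,0,0.5,0,45],[0,0,1,0,45],[0,0,1,0,45],[0,-0.5,1,0,45],[0.2,-1,1,0,45]]'
python3 -m inch '[[0.25,-1,0.8,-0.3,45],[0.25,-1,0,-0.3,45],[0.25,-1,0,-0.3,45],[0.25,-1,0,-0.3,45],[0.25,-1,0,-0.3,45]]'
python3 -m inch '[[0.25,-1,0,-0.3,45],[0.25,-1,0,-0.3,45],[0.25,-1,0,-0.3,45],[0.25,-1,0,0,45],[0.25,-1,0,0,45]]'
python3 -m inch '[[0.2,-1,0,0,45],[0.2,-1,0,0,45],[0.2,-1,0,0,45],[0.2,-1,0,0,45],[0.2,-1,0,0,45]]'
python3 d.py .5365 -.2525 .11 2
```

```text
clock: 27.1
tool_pos: [0.4456, 0.1539, 0.1368]
eef_rot: [0.596, 0.803, -0.002, -0.003]
contact_force: [0.6, -1.0, -1.5]
opening: 0.587
clock: 27.6
tool_pos: [0.4773, 0.0259, 0.1558]
eef_rot: [0.66, 0.751, -0.002, -0.003]
contact_force: [0.7, 0.5, -1.6]
opening: 0.586
clock: 28.1
tool_pos: [0.5083, -0.0988, 0.1557]
eef_rot: [0.694, 0.72, -0.002, -0.003]
contact_force: [-0.1, -0.5, -2.0]
opening: 0.582
clock: 28.6
tool_pos: [0.5331, -0.2237, 0.1557]
eef_rot: [0.694, 0.72, -0.002, -0.003]
contact_force: [-0.2, -0.4, -0.5]
opening: 0.586
t 28.6 pos [ 0.5331 -0.2237  0.1557] jaw 2.1 F [-0.2 -0.4 -0.5] op 51.6 UNITS [ 0.13 -1.15 -1.83] -0.02
```

```bash
python3 -m inch '[[0.13,-0.8,0,0,45],[0,-0.25,-0.5,0,45],[0,0,-0.8,0,45],[0,0,-0.6,0,45],[0,0,0,0,45]]'
python3 d.py .5365 -.2525 .0559 2
python3 - <<'E'
from h import *
p=r.get_state()["tool_pos"]
P=pts(snap("top")).reshape(-1,3);P=P[~np.isnan(P[:,0])]
q=P[(P[:,0]>.45)&(P[:,0]<.62)&(P[:,1]>-.25)&(P[:,1]<-.18)]
b=q[abs(q[:,2]-p[2]+.007)<.004]; print(len(b),np.percentile(b[:,0],[2,98]).round(4),np.percentile(b[:,1],98).round(4))
E
```

```text
clock: 29.1
tool_pos: [0.5352, -0.2471, 0.1053]
eef_rot: [0.693, 0.721, -0.003, -0.005]
contact_force: [-0.6, -0.3, -0.9]
opening: 0.586
t 29.1 pos [ 0.5352 -0.2471  0.1053] jaw 2.2 F [-0.6 -0.3 -0.9] op 51.6 UNITS [ 0.05 -0.22 -1.97] -0.03
234 [0.4862 0.5771] -0.191
```

```bash
python3 -m inch '[[0.03,-0.2,-0.3,0,45],[0,0,-0.5,0,45],[0,0,-0.5,0,45],[0,0,-0.3,0,45],[0,0,0,0,45]]'
python3 d.py .5365 -.2525 .0559 2
```

```text
clock: 29.65
tool_pos: [0.5372, -0.2534, 0.0662]
eef_rot: [0.694, 0.72, -0.002, -0.004]
contact_force: [0.3, 0.0, -1.6]
opening: 0.589
t 29.65 pos [ 0.5372 -0.2534  0.0662] jaw 2.1 F [ 0.3  0.  -1.6] op 51.9 UNITS [-0.03  0.04 -0.41] -0.02
```

```bash
python3 -m inch '[[0,0,-0.2,0,45],[0,0,-0.1,0,45],[0,0,0,0,45]]'
python3 -m inch '[[0,0,-0.06,0,45],[0,0,0,0,45]]'
python3 -m inch '[[0,0,-0.06,0,45],[0,0,0,0,45]]'
```

```text
clock: 29.95
tool_pos: [0.5381, -0.2539, 0.06]
eef_rot: [0.694, 0.72, -0.002, -0.003]
contact_force: [0.1, 0.9, -2.6]
opening: 0.589
clock: 30.15
tool_pos: [0.5382, -0.254, 0.0588]
eef_rot: [0.694, 0.72, -0.002, -0.002]
contact_force: [0.9, -0.0, -2.0]
opening: 0.587
clock: 30.35
tool_pos: [0.5381, -0.2539, 0.0571]
eef_rot: [0.694, 0.72, -0.002, -0.003]
contact_force: [-0.2, -0.1, -1.7]
opening: 0.589
```

```bash
python3 -m inch '[[0,0,-0.05,0,45],[0,0,0,0,45]]'
python3 -m inch '[[0,0,-0.04,0,45],[0,0,0,0,45]]'
```

```text
clock: 30.55
tool_pos: [0.5382, -0.254, 0.056]
eef_rot: [0.694, 0.72, -0.002, -0.002]
contact_force: [-0.7, -0.2, 0.7]
opening: 0.586
clock: 30.75
tool_pos: [0.5382, -0.254, 0.056]
eef_rot: [0.694, 0.72, -0.002, -0.002]
contact_force: [-2.0, -0.1, 6.9]
opening: 0.591
```

```bash
python3 -m inch '[[0,0,0.03,0,52],[0,0,0,0,56],[0,0,0,0,62],[0,0,0,0,62],[0,0,0.3,0,62]]' 10
python3 -m inch '[[0,0,0.8,0,62],[0,0,1,0,62],[0,0,1,0,62],[0,0.3,1,0,62],[-0.3,0.9,0,0,62]]'
python3 -m inch '[[-0.4,1,0,0,72],[-0.4,1,0,0,72],[-0.4,1,0,0,72],[-0.4,1,0,0.1,72],[-0.4,1,0,0.1,72]]'
python3 -m inch '[[-0.4,1,-0.2,0.1,72],[-0.4,1,-0.5,0,72],[-0.2,1,-0.6,0,72],[0,0.2,-0.6,0,72]]'
python3 d.py .4547 -.0205 .0225 3.6
python3 - <<'E'
from h import *
P=pts(snap("top")).reshape(-1,3);P=P[~np.isnan(P[:,0])]
q=P[(P[:,0]>.47)&(P[:,0]<.60)&(P[:,1]>-.32)&(P[:,1]<-.185)]
for z in(.049,.067):
    b=q[abs(q[:,2]-z)<.004];print(z,len(b),rect(b[:,:2]),np.median(b[:,2]).round(4))
E
```

```text
clock: 31.25
tool_pos: [0.5375, -0.2537, 0.0626]
eef_rot: [0.694, 0.72, -0.002, -0.003]
contact_force: [-0.6, -0.1, 0.4]
opening: 0.705
clock: 31.75
tool_pos: [0.5334, -0.2267, 0.1618]
eef_rot: [0.696, 0.718, -0.0, 0.002]
contact_force: [0.1, 0.8, -0.5]
opening: 0.704
clock: 32.25
tool_pos: [0.4803, -0.098, 0.1588]
eef_rot: [0.686, 0.727, -0.001, -0.002]
contact_force: [0.6, -0.5, -0.4]
opening: 0.822
clock: 32.65
tool_pos: [0.4554, -0.0154, 0.1109]
eef_rot: [0.681, 0.732, -0.001, -0.003]
contact_force: [0.5, -0.1, -0.6]
opening: 0.816
t 32.65 pos [ 0.4554 -0.0154  0.1109] jaw 4.2 F [ 0.5 -0.1 -0.6] op 71.9 UNITS [-0.03 -0.2  -3.54] -0.1
0.049 894 (array([ 535.6, -253.3]), array([127.4, 134.7]), 2.2) 0.0491
0.067 232 (array([ 536.3, -254.5]), array([82.6, 99.4]), 2.7) 0.0667
```

```bash
python3 -m inch '[[-0.02,-0.15,-1,-0.1,72],[0,0,-1,0,72],[0,0,-0.8,0,72],[0,0,-0.4,0,72],[0,0,0,0,72]]'
python3 d.py .4547 -.0205 .0225 3.6
```

```text
clock: 33.2
tool_pos: [0.457, -0.0232, 0.0331]
eef_rot: [0.686, 0.728, -0.003, -0.003]
contact_force: [0.2, 0.1, -0.3]
opening: 0.82
t 33.2 pos [ 0.457  -0.0232  0.0331] jaw 3.4 F [ 0.2  0.1 -0.3] op 72.2 UNITS [-0.09  0.11 -0.42] 0.04
```

```bash
python3 -m inch '[[-0.08,0.11,-0.3,0.04,72],[0,0,-0.13,0,72],[0,0,0,0,62],[0,0,0,0,45],[0,0,0,0,45]]' 8
python3 -m inch '[[0,0,0,0,45],[0,0,0,0,45]]'
python3 d.py .4547 -.0205 .0225 3.6
python3 -m inch '[[0,0,0.4,0,45],[0,0,1,0,45],[0,0,1,0,45],[0,0,1,0,45],[0.2,-0.5,1,0,45]]'
python3 -m inch '[[0.4,-1,1,-0.1,45],[0.4,-1,0,-0.1,45],[0.4,-1,0,-0.1,45],[0.4,-1,0,0,45],[0.4,-1,0,0,45]]'
python3 -m inch '[[0.4,-1,0,0,45],[0.4,-1,0,0,45],[0.3,-1,0,0,45],[0,-0.8,0,0,45],[0,0,0,0,45]]'
python3 d.py .5365 -.2535 .13 2.2
```

```text
clock: 33.7
tool_pos: [0.4565, -0.0212, 0.0263]
eef_rot: [0.686, 0.728, -0.003, -0.004]
contact_force: [-0.3, -1.0, 3.2]
opening: 0.59
clock: 33.9
tool_pos: [0.4565, -0.0212, 0.0263]
eef_rot: [0.686, 0.728, -0.003, -0.004]
contact_force: [1.1, -1.0, 5.6]
opening: 0.587
t 33.9 pos [ 0.4565 -0.0212  0.0263] jaw 3.4 F [ 1.1 -1.   5.6] op 51.7 UNITS [-0.07  0.03 -0.15] 0.03
clock: 34.4
tool_pos: [0.4602, -0.0319, 0.1369]
eef_rot: [0.684, 0.729, -0.003, -0.006]
contact_force: [0.7, 0.2, -0.6]
opening: 0.591
clock: 34.9
tool_pos: [0.5108, -0.1595, 0.1607]
eef_rot: [0.697, 0.717, -0.004, -0.005]
contact_force: [0.8, 0.9, 0.1]
opening: 0.588
clock: 35.4
tool_pos: [0.5374, -0.257, 0.1599]
eef_rot: [0.699, 0.715, -0.004, -0.005]
contact_force: [-1.3, 0.4, -0.1]
opening: 0.582
t 35.4 pos [ 0.5374 -0.257   0.1599] jaw 1.4 F [-1.3  0.4 -0.1] op 51.2 UNITS [-0.04  0.14 -1.19] 0.14
```

```bash
python3 -m inch '[[-0.03,0.12,-0.5,0.14,45],[0,0,-0.8,0,45],[0,0,-0.6,0,45],[0,0,-0.3,0,45],[0,0,0,0,45]]'
python3 d.py .5365 -.2535 .0933 2.2
python3 - <<'E'
from h import *
s=snap("side");save(s,"g6.png",(230,190,370,315),5)
E
```

```text
clock: 35.9
tool_pos: [0.5371, -0.2492, 0.1043]
eef_rot: [0.691, 0.723, -0.004, -0.006]
contact_force: [-0.5, 0.5, 0.3]
opening: 0.59
t 35.9 pos [ 0.5371 -0.2492  0.1043] jaw 2.6 F [-0.5  0.5  0.3] op 52.0 UNITS [-0.02 -0.17 -0.44] -0.07
```

View pics/g6.png

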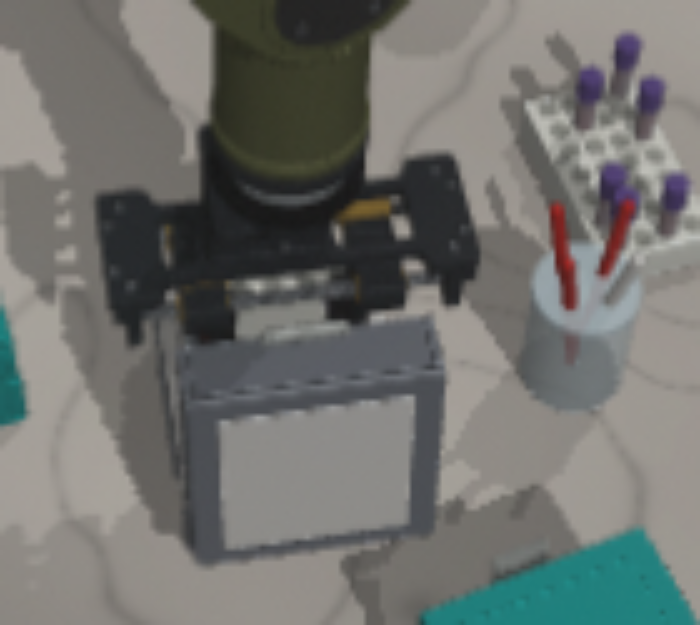

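g6 shows the foam held level between the fingers at (290,310), above the tray and in front of the open lid. The body is clear of the lid and jar. Lowering it.

```bash
python3 -m inch '[[0,-0.15,-0.15,-0.05,45],[0,0,-0.1,0,45],[0,0,0,0,45]]'
python3 -m inch '[[0,0,-0.08,0,45],[0,0,0,0,45]]'
python3 d.py .5365 -.2535 .0933 2.2
```

```text
clock: 36.25
tool_pos: [0.5378, -0.2546, 0.0994]
eef_rot: [0.694, 0.72, -0.003, -0.004]
contact_force: [-0.4, -0.5, 0.3]
opening: 0.587
clock: 36.45
tool_pos: [0.5378, -0.2542, 0.0974]
eef_rot: [0.693, 0.721, -0.003, -0.004]
contact_force: [-0.7, -0.6, -0.5]
opening: 0.587
t 36.45 pos [ 0.5378 -0.2542  0.0974] jaw 2.2 F [-0.7 -0.6 -0.5] op 51.7 UNITS [-0.05  0.03 -0.16] -0.0
```

```bash
python3 -m inch '[[0,0,-0.06,0,45],[0,0,0,0,45]]'
python3 -m inch '[[0,0,-0.06,0,45],[0,0,0,0,45]]'
python3 -m inch '[[0,0,-0.04,0,45],[0,0,0,0,45]]'
python3 -m inch '[[0,0,-0.04,0,45],[0,0,0,0,45]]'
```

```text
clock: 36.65
tool_pos: [0.5378, -0.2542, 0.0958]
eef_rot: [0.693, 0.721, -0.003, -0.004]
contact_force: [0.6, 0.5, 0.4]
opening: 0.586
clock: 36.85
tool_pos: [0.5378, -0.2542, 0.0943]
eef_rot: [0.693, 0.721, -0.004, -0.004]
contact_force: [0.6, -0.6, 0.2]
opening: 0.587
clock: 37.05
tool_pos: [0.5379, -0.2542, 0.0934]
eef_rot: [0.693, 0.721, -0.003, -0.004]
contact_force: [-0.2, 0.3, -0.8]
opening: 0.589
clock: 37.25
tool_pos: [0.5379, -0.2542, 0.0933]
eef_rot: [0.693, 0.721, -0.004, -0.004]
contact_force: [-1.6, 0.6, 6.3]
opening: 0.589
```

```bash
python3 -m inch '[[0,0,0.03,0,52],[0,0,0,0,55],[0,0,0,0,60],[0,0,0,0,64],[0,0,0.3,0,64]]' 5
python3 -m inch '[[0,0,0.7,0,64],[0,0,1,0,64],[0,0,1,0,40],[0,0,1,0,10],[0,0,1,0,0]]'
python3 -m inch '[[0,0,1,0,0],[0,0,1,0,0],[0,-0.5,0.6,0,0],[0,-1,0,0,0],[0,-1,0,0,0]]'
python3 d.py .54 -.41 .26 2.2
```

```text
clock: 37.75
tool_pos: [0.5371, -0.2541, 0.1]
eef_rot: [0.693, 0.721, -0.004, -0.005]
contact_force: [-0.8, 0.3, -0.0]
opening: 0.726
clock: 38.25
tool_pos: [0.5378, -0.2541, 0.2197]
eef_rot: [0.693, 0.721, -0.003, -0.004]
contact_force: [-0.1, -0.8, -0.8]
opening: 0.474
clock: 38.75
tool_pos: [0.5382, -0.317, 0.2847]
eef_rot: [0.693, 0.721, -0.003, -0.003]
contact_force: [-0.2, -0.5, -0.7]
opening: 0.026
t 38.75 pos [ 0.5382 -0.317   0.2847] jaw 2.3 F [-0.2 -0.5 -0.7] op 2.3 UNITS [ 0.07 -3.72 -0.99] -0.02
```

```bash
python3 -m inch '[[0,-1,0,0,0],[0,-1,0,0,0],[0,-1,0,0,0],[0,-0.9,0,0,0],[0,0,0,0,0]]'
python3 d.py .538 -.41 .19 2.2
python3 - <<'E'
from h import *
for n in("top","side"):
    P=pts(snap(n)).reshape(-1,3);P=P[~np.isnan(P[:,0])]
    q=P[(P[:,0]>.47)&(P[:,0]<.60)&(P[:,1]>-.315)&(P[:,1]<-.185)]
    b=q[abs(q[:,2]-.081)<.006]
    if len(b)>20: print(n,"foam",len(b),rect(b[:,:2]),np.median(b[:,2]).round(4))
    L=P[(P[:,0]>.5)&(P[:,0]<.57)&(P[:,1]>-.4)&(P[:,1]<-.3)]
    print([ (z,np.percentile(w[:,1],[2,98]).round(3)) for z in(.09,.11,.13,.15,.17,.19,.2) for w in [L[abs(L[:,2]-z)<.005]] if len(w)>5])
E
```

```text
clock: 39.25
tool_pos: [0.5365, -0.4182, 0.2828]
eef_rot: [0.695, 0.719, -0.004, -0.004]
contact_force: [-0.2, 0.3, -0.1]
opening: 0.009
t 39.25 pos [ 0.5365 -0.4182  0.2828] jaw 1.9 F [-0.2  0.3 -0.1] op 0.8 UNITS [ 0.06  0.33 -3.71] 0.05
top foam 1002 (array([ 536.1, -254.3]), array([ 96.4, 112.4]), 2.3) 0.0807
[(0.19, array([-0.35 , -0.318])), (0.2, array([-0.35 , -0.317]))]
side foam 28 (array([ 495.4, -217.9]), array([14.8, 26.1]), 1.4) 0.0798
[(0.09, array([-0.362, -0.356])), (0.11, array([-0.359, -0.355])), (0.13, array([-0.358, -0.353])), (0.15, array([-0.357, -0.352])), (0.17, array([-0.354, -0.352])), (0.19, array([-0.352, -0.335])), (0.2, array([-0.341, -0.334]))]
```

The foam is flat: centre (0.536,-0.254), top at 81 mm as expected. The lid stands at about 1.49 rad. I'll go down behind it and push it over along its arc.

```bash
python3 -m inch '[[0.04,0,-0.8,0,0],[0,0,-1,0,0],[0,0,-1,0,0],[0,0,-0.8,0,0],[0,0,0,0,0]]'
python3 -m inch '[[0,0.8,0,0,0],[0,0.8,0,0,0],[0,0.5,0,0,0],[0,0.3,0.1,0,0],[0,0.3,0.1,0,0]]'
python3 d.py .538 -.351 .195 2.2
```

```text
clock: 39.85
tool_pos: [0.5376, -0.4115, 0.1907]
eef_rot: [0.692, 0.722, -0.004, -0.007]
contact_force: [0.6, -0.2, 0.4]
opening: 0.003
clock: 40.35
tool_pos: [0.539, -0.3473, 0.199]
eef_rot: [0.693, 0.72, -0.004, -0.003]
contact_force: [0.3, -2.1, -1.6]
opening: 0.007
t 40.35 pos [ 0.539  -0.3473  0.199 ] jaw 2.2 F [ 0.3 -2.1 -1.6] op 0.6 UNITS [-0.04 -0.15 -0.16] 0.0
```

```bash
python3 -m inch '[[-0.02,0.5,-0.08,0,0],[-0.02,0.5,-0.08,0,0],[-0.02,0.57,-0.1,0,0],[-0.02,0.41,-0.12,0,0],[-0.02,0.41,-0.13,0,0]]'
python3 d.py .536 -.2875 .1867 2.2
python3 -m inch '[[-0.02,0.38,-0.2,0,0],[-0.02,0.38,-0.2,0,0],[-0.01,0.34,-0.26,0,0],[-0.01,0.34,-0.27,0,0]]'
python3 d.py .535 -.2513 .1635 2.2
```

```text
clock: 40.85
tool_pos: [0.5365, -0.2858, 0.1852]
eef_rot: [0.693, 0.721, -0.003, -0.004]
contact_force: [0.8, -2.1, 0.0]
opening: 0.003
t 40.85 pos [ 0.5365 -0.2858  0.1852] jaw 2.2 F [ 0.8 -2.1  0. ] op 0.3 UNITS [-0.02 -0.07  0.06] -0.01
clock: 41.25
tool_pos: [0.5347, -0.2502, 0.1615]
eef_rot: [0.693, 0.721, -0.004, -0.004]
contact_force: [0.3, -1.2, -0.4]
opening: 0.004
t 41.25 pos [ 0.5347 -0.2502  0.1615] jaw 2.2 F [ 0.3 -1.2 -0.4] op 0.3 UNITS [ 0.01 -0.04  0.08] -0.0
```

```bash
python3 -m inch '[[-0.01,0.28,-0.3,0,0],[-0.01,0.28,-0.32,0,0],[-0.01,0.22,-0.34,0,0],[-0.01,0.2,-0.36,0,0],[0,0,0,0,0]]'
python3 d.py .534 -.2225 .1222 2.2
python3 - <<'E'
from h import *
P=pts(snap("side")).reshape(-1,3);P=P[~np.isnan(P[:,0])]
L=P[(P[:,0]>.48)&(P[:,0]<.51)&(P[:,1]>-.34)&(P[:,1]<-.17)&(P[:,2]>.07)&(P[:,2]<.14)]
print(len(L),[(y,np.median(w[:,2]).round(4)) for y in(-.31,-.29,-.27,-.25,-.23,-.21,-.19) for w in[L[abs(L[:,1]-y)<.008]] if len(w)>4])
E
```

```text
clock: 41.75
tool_pos: [0.533, -0.2251, 0.1277]
eef_rot: [0.693, 0.721, -0.004, -0.006]
contact_force: [1.0, -0.3, -0.3]
opening: 0.0
t 41.75 pos [ 0.533  -0.2251  0.1277] jaw 2.3 F [ 1.  -0.3 -0.3] op 0.0 UNITS [ 0.04  0.11 -0.22] -0.02
555 [(-0.31, np.float64(0.0923)), (-0.29, np.float64(0.0964)), (-0.27, np.float64(0.099)), (-0.25, np.float64(0.1026)), (-0.23, np.float64(0.1057)), (-0.21, np.float64(0.1089))]
```

```bash
python3 -m inch '[[0.03,0.3,0.25,0,0],[0.02,0.37,0,0,0],[0,0,-0.25,0,0],[0,0,-0.2,0,0]]'
python3 -m inch '[[0,0,-0.08,0,0],[0,0,-0.06,0,0]]'
python3 -m inch '[[0,0,-0.06,0,0],[0,0,0,0,0]]'
python3 -m inch '[[0,0,-0.04,0,0],[0,0,0,0,0]]'
python3 d.py .534 -.208 .1095 2.2
```

```text
clock: 42.2
tool_pos: [0.5355, -0.2092, 0.1242]
eef_rot: [0.693, 0.721, -0.003, -0.004]
contact_force: [-0.3, 0.2, 0.6]
opening: 0.006
clock: 42.4
tool_pos: [0.535, -0.209, 0.1206]
eef_rot: [0.693, 0.721, -0.003, -0.005]
contact_force: [-0.7, 2.8, 5.6]
opening: 0.009
clock: 42.6
tool_pos: [0.5351, -0.2088, 0.1192]
eef_rot: [0.693, 0.721, -0.003, -0.005]
contact_force: [-0.6, 1.7, 2.8]
opening: 0.006
clock: 42.8
tool_pos: [0.5351, -0.2087, 0.1184]
eef_rot: [0.693, 0.721, -0.003, -0.005]
contact_force: [-1.1, 3.4, 5.3]
opening: 0.004
t 42.8 pos [ 0.5351 -0.2087  0.1184] jaw 2.2 F [-1.1  3.4  5.3] op 0.4 UNITS [-0.05  0.03 -0.36] -0.01
```

```bash
for k in 1; do
python3 -m inch '[[0,0,-0.06,0,0],[0,0,-0.02,0,0]]'
python3 -m inch '[[0,0,-0.06,0,0],[0,0,-0.02,0,0]]'
python3 -m inch '[[0,0,-0.06,0,0],[0,0,-0.02,0,0]]'; done
```

```text
clock: 43.0
tool_pos: [0.5351, -0.2083, 0.1165]
eef_rot: [0.693, 0.721, -0.003, -0.005]
contact_force: [-1.8, 3.5, 5.0]
opening: 0.005
clock: 43.2
tool_pos: [0.5354, -0.209, 0.1143]
eef_rot: [0.693, 0.721, -0.003, -0.004]
contact_force: [-1.1, 2.8, 5.6]
opening: 0.004
clock: 43.4
tool_pos: [0.5354, -0.2096, 0.1121]
eef_rot: [0.693, 0.721, -0.003, -0.004]
contact_force: [0.4, 2.0, 2.9]
opening: 0.004
```

```bash
python3 -m inch '[[0,0,-0.05,0,0],[0,0,0,0,0]]'
python3 -m inch '[[0,0,-0.04,0,0],[0,0,0,0,0]]'
python3 -m inch '[[0,0,-0.03,0,0],[0,0,0,0,0]]'
python3 - <<'E'
from h import *
s=snap("side");save(s,"g7.png",(225,185,345,305),5)
P=pts(s).reshape(-1,3);P=P[~np.isnan(P[:,0])]
L=P[(P[:,0]>.48)&(P[:,0]<.51)&(P[:,1]>-.34)&(P[:,1]<-.17)&(P[:,2]>.07)&(P[:,2]<.14)]
print(len(L),[(y,np.median(w[:,2]).round(4)) for y in(-.31,-.29,-.27,-.25,-.23,-.21,-.19) for w in[L[abs(L[:,1]-y)<.008]] if len(w)>4])
E
```

```text
clock: 43.6
tool_pos: [0.5344, -0.2112, 0.1102]
eef_rot: [0.694, 0.72, -0.005, -0.004]
contact_force: [-0.4, -0.9, -0.5]
opening: 0.006
clock: 43.8
tool_pos: [0.5347, -0.2106, 0.1095]
eef_rot: [0.694, 0.72, -0.004, -0.004]
contact_force: [0.3, -0.9, -0.4]
opening: 0.004
clock: 44.0
tool_pos: [0.535, -0.21, 0.1091]
eef_rot: [0.693, 0.721, -0.004, -0.004]
contact_force: [-0.3, -0.9, 0.2]
opening: 0.009
540 [(-0.31, np.float64(0.0895)), (-0.29, np.float64(0.0902)), (-0.27, np.float64(0.0899)), (-0.25, np.float64(0.0899)), (-0.23, np.float64(0.0911)), (-0.21, np.float64(0.0903)), (-0.19, np.float64(0.0897))]
```

View pics/g7.png

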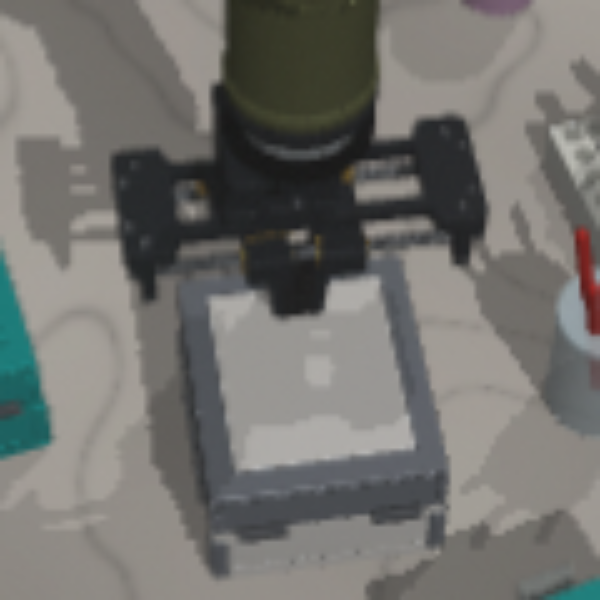

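g7 shows the lid down and level, its face at 90 mm, with the fingers on it at (300,290). The force fell off at the end, as a click would cause. One firmer press to confirm, then retreat and check.

```bash
python3 -m inch '[[0,0,-0.05,0,0],[0,0,0,0,0]]'
python3 -m inch '[[0,0,-0.04,0,0],[0,0,0,0,0]]'
python3 -m inch '[[0,0,-0.04,0,0],[0,0,0,0,0]]'
```

```text
clock: 44.25
tool_pos: [0.5352, -0.2098, 0.1089]
eef_rot: [0.693, 0.721, -0.004, -0.004]
contact_force: [-2.2, -0.1, 8.3]
opening: 0.006
clock: 44.45
tool_pos: [0.5352, -0.2098, 0.1087]
eef_rot: [0.693, 0.721, -0.004, -0.004]
contact_force: [-3.7, 0.4, 15.8]
opening: 0.004
clock: 44.65
tool_pos: [0.5352, -0.2098, 0.1086]
eef_rot: [0.693, 0.721, -0.004, -0.003]
contact_force: [-6.0, -1.0, 21.6]
opening: 0.01
```

```bash
python3 -m inch '[[0,0,0.3,0,0],[0,0,0.8,0,0],[0,0,1,0,0],[0,0.5,1,0,0],[0,1,1,0,0]]'
python3 -m inch '[[0,1,1,0,0],[0,1,0.5,0,0],[0,1,0,0,0],[0,1,0,0,0],[0,1,0,0,0]]'
python3 -m inch '[[0,1,0,0,0],[0,1,0,0,0],[0,1,0,0,0],[0,1,0,0,0],[0,1,0,0,0]]'
python3 - <<'E'
from h import *
for n in("top","side"):
    s=snap(n)
    if n=="top": save(s,"g8.png",(295,120,405,235),5)
    P=pts(s).reshape(-1,3);P=P[~np.isnan(P[:,0])]
    L=P[(P[:,0]>.49)&(P[:,0]<.58)&(P[:,1]>-.34)&(P[:,1]<-.15)&(P[:,2]>.02)&(P[:,2]<.14)]
    print(n,[(y,np.median(w[:,2]).round(4)) for y in(-.31,-.29,-.27,-.25,-.23,-.21,-.19) for w in[L[abs(L[:,1]-y)<.008]] if len(w)>4])
    F=L[(L[:,1]>-.18)];F=F[np.argsort(F[:,1])]
    print([(x,len(w),w[:,1].max().round(3),w[:,2].max().round(3)) for x in np.arange(.495,.58,.01) for w in[F[abs(F[:,0]-x)<.005]] if len(w)])
    for nm,(a,b,c,d) in dict(cup=(.67,.77,.05,.15),rack=(.69,.81,-.2,-.02),jar=(.65,.75,-.28,-.18)).items():
        q=P[(P[:,0]>a)&(P[:,0]<b)&(P[:,1]>c)&(P[:,1]<d)&(P[:,2]>.02)];print(nm,q.mean(0).round(3))
    if 1:
        P=np.load(n+"0.npz")["P"].reshape(-1,3)
        for nm,(a,b,c,d) in dict(cup=(.67,.77,.05,.15),rack=(.69,.81,-.2,-.02),jar=(.65,.75,-.28,-.18)).items():
            q=P[(P[:,0]>a)&(P[:,0]<b)&(P[:,1]>c)&(P[:,1]<d)&(P[:,2]>.02)];print(" before",nm,q.mean(0).round(3))
E
```

```text
clock: 45.15
tool_pos: [0.5348, -0.1741, 0.2089]
eef_rot: [0.695, 0.719, -0.004, -0.004]
contact_force: [0.2, 1.3, -0.1]
opening: 0.001
clock: 45.65
tool_pos: [0.535, -0.0462, 0.2461]
eef_rot: [0.693, 0.721, -0.003, -0.004]
contact_force: [-0.0, -0.4, -0.1]
opening: 0.007
clock: 46.15
tool_pos: [0.535, 0.0789, 0.2459]
eef_rot: [0.693, 0.721, -0.003, -0.004]
contact_force: [-0.7, 0.1, 0.2]
opening: 0.004
top [(-0.31, np.float64(0.0902)), (-0.29, np.float64(0.0904)), (-0.27, np.float64(0.0903)), (-0.25, np.float64(0.09)), (-0.23, np.float64(0.0905)), (-0.21, np.float64(0.0903)), (-0.19, np.float64(0.0878))]
[(np.float64(0.515), 6, np.float64(-0.174), np.float64(0.086)), (np.float64(0.525), 10, np.float64(-0.173), np.float64(0.089)), (np.float64(0.535), 12, np.float64(-0.171), np.float64(0.088)), (np.float64(0.545), 8, np.float64(-0.172), np.float64(0.086))]
cup [0.723 0.084 0.067]
rack [ 0.754 -0.111  0.038]
jar [ 0.701 -0.232  0.083]
 before cup [0.705 0.105 0.077]
 before rack [ 0.754 -0.111  0.038]
 before jar [ 0.701 -0.232  0.083]
side [(-0.31, np.float64(0.0894)), (-0.29, np.float64(0.0904)), (-0.27, np.float64(0.0907)), (-0.25, np.float64(0.0905)), (-0.23, np.float64(0.0909)), (-0.21, np.float64(0.0906)), (-0.19, np.float64(0.0897))]
[(np.float64(0.515), 3, np.float64(-0.17), np.float64(0.082)), (np.float64(0.525), 11, np.float64(-0.17), np.float64(0.091)), (np.float64(0.535), 13, np.float64(-0.166), np.float64(0.087)), (np.float64(0.545), 9, np.float64(-0.168), np.float64(0.091)), (np.float64(0.5650000000000001), 1, np.float64(-0.179), np.float64(0.088)), (np.float64(0.5750000000000001), 1, np.float64(-0.179), np.float64(0.087))]
cup [0.702 0.101 0.071]
rack [ 0.756 -0.111  0.041]
jar [ 0.703 -0.241  0.079]
 before cup [0.701 0.102 0.073]
 before rack [ 0.756 -0.111  0.041]
 before jar [ 0.704 -0.241  0.079]
```

View pics/g8.png

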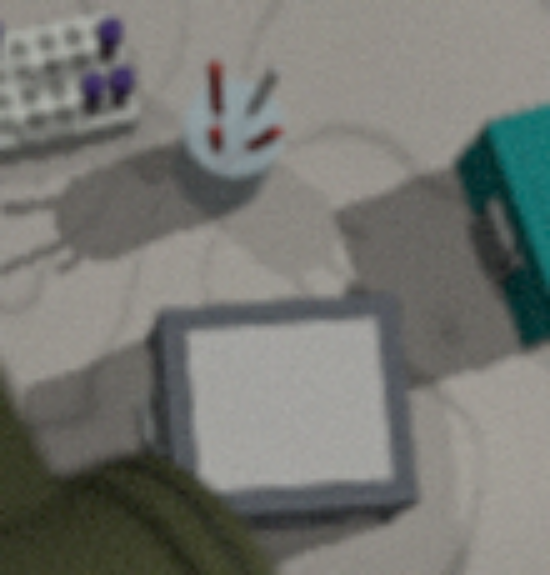

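```bash
python3 -c "
from plant import r
print(r.finish_job(), r.get_state()['clock'])"
```

```text
the job is handed in; nothing more can be done
the job is handed in; nothing more can be done
```

The carrier is packed in the order asked (brick, tray, foam) and the lid is shut. I handed the job in at about 46 s of the 69 s allowed.

The tool can only point straight down, so the sloped plate blocked a neck grip in the stand. I lifted the brick by one bar of its H and the tray by one vial. Each went flat on the bench first, and I then regripped it at the neck and set it down in the carrier.

- **Stack:** each item was lowered until the force reading showed contact, then released. Their tops measured 33 mm (brick), 49 mm (tray base), 67 mm (vials) and 81 mm (foam), all as expected. The foam lay square and central in the carrier.
- **Lid and catch:** the lid's face measures level at 90 mm, its shut height, and stayed there with the robot clear. The press read only about 6 N near the catch, below the 10 to 15 N given, then dropped to zero as the lid went home. A further press to 22 N met a hard stop. I read this as the catch having clicked, but it was not seen directly: the last picture shows little of it, and the depth readings only put the hook in place at the front edge.
- **Bystanders:** the rack and pen jar measured where they started. The cup did too in the side view; in the last top view the arm got in the way of it.
- **One rough contact:** setting the brick on the bench briefly pushed the wrist force to about 54 N, under the 120 N limit. It came through the brick held in the fingers, not the arm or the gripper's body.

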